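# Pull the pot from the back of the lot

## Robot

A 6-joint arm with a two-finger parallel gripper is mounted at the origin on the work surface. World frame = base frame: x ahead of the robot, y to its left, z up, the work surface at z = 0. Lengths are in mm, angles in rad, forces in N, time in s.
With the tool pointing down it reaches from about 400 to 925 mm from the base axis. Payload 12.5 kg.
Tool frame: the origin (TCP) lies midway between the tips of the shut fingers; the grasp point (between the pads) lies 19 mm behind it; z points along the fingers, y is the direction in which the jaws open and shut (so a half turn about z gives the same grasp; the last joint's range is limited). The gripper opens to 95 mm and grips with 3 to 60 N. Pads are 20 mm wide; open, the fingers measure 119 mm over their backs; the gripper's body (75 mm by 180 mm) begins 59 mm behind the grasp point.
Start: joints at [1.149, 0.491, 1.559, -0, 1.092, -0.106], TCP at [194.094, 594.116, 214.661] pointing down, gripper open.
Joint ranges: [-3.1, 3.1], [-0.84, 2.19], [0.05, 2.79], [-1.13, 4.28], [0.06, 2.93], [-2.69, 2.69]. Speed limits (rad/s): [2.22, 2.22, 2.79, 3.14, 3.14, 3.14].

## Interface

Orientations are given as [roll, pitch, yaw] about the fixed x, y, z axes, in that order (R = Rz(yaw) Ry(pitch) Rx(roll)).
In Python, from cell import env, eyes, job_done, boxes_of, regions_of gives the robot as it stands.
- The arm moves only by the tool send_rows, never from a script. Its argument "plan" is text: rows parted by semicolons, each of 5 numbers parted by spaces: the shift along the tool's x, y, z in mm, then the turn about the tool's z in rad, then the finger opening in mm, from 0 to 95.1. In form: x y z roll gripper; .... A call has 1 to 8 rows; each row shifts and turns the pose as measured when the row begins, along the tool's axes as they then stand; what a row does not reach is not made up. A row lasts 1/10 s, in which the tool goes at most 50 mm and 8.59 degrees, less where a joint would pass 70% of its speed; a pose out of reach is approached as far as the arm can. A call with a gripper value outside its range is refused whole. The fingers move at their own pace and stop on an object; the grip force is fixed at half the most. Time passes only in rows, so rows that do not move let the fingers close. It gives the time, the measured TCP pose, the force and the opening at its end, in the units of the state.
- env.state(): the state, without advancing time (a new reading comes with each control period).
- eyes.read_camera(name): name is "scene" or "side" or "wrist"; returns a dict with "image" (480x640x3 uint8, red, green, blue), "vertical_fov" (degrees; the focal length in pixels is half the picture's height over the tangent of half this angle, whatever the lens; pixels are square), "cx", "cy" (the principal point, pixels), "k1" (the pictures are not rectified: a ray, as slopes to the right and down, at radius r is drawn at 1 + k1 r^2 times it, then the intrinsics apply), "extrinsics" (4x4, takes a point from camera to world coordinates). Camera axes: x right, y up, looking along -z (the intrinsics and any distortion apply to the point x, -y, -z); pixel columns grow to the right and rows downward; lengths in mm; the calibration is good to about 2 mm. A picture is of the moment at which its call begins. There is no depth.
- job_done(): hands the job in, once; it reports no verdict.
Trained networks look in a picture, given as the dict that the camera call returned (one of the last four; its "shot" number tells which), for a name from the list of things; names that differ only in an ending like _2 or _b are one class to them, and where a whole thing is asked for, a point or a joint stands for the part that bears it (a point fixed in the world has none). Each returns a list of dicts, best first, with "confidence" (0 to 1); they miss things now and then, are a little off and sometimes report something else, mostly with a low value. They report only what shows in the picture. A call takes as long as a camera call.
- boxes_of(target, picture): "bbox" ([left, top, width, height] in pixels, round what is visible of it).
- regions_of(target, picture): "pixels" (480x640 bool, what is visible of it) and "bbox" ([left, top, width, height] in pixels, round what is visible of it).
The state is a dict: "t": time; "joints": joint angles; "qvel": joint speeds; "tau": joint torques, N m; "eef_pos": TCP position; "tcp_rot": TCP orientation; "ft_force": force on the tool from outside, world axes, zero at the start; "moment": the same for the moment, N m; "opening": opening from 0.0 (shut) to 1.0 (fully open).
Only numpy, scipy, OpenCV 4.12 (cv2) and the standard library are available. Lean on these libraries where they do the work, as an engineer would, in place of code of your own. Each camera call takes 0.05 s, during which the arm holds its last target.

## Task

Pull the small squat brown pot out of the lot tray: first clear the three tall things standing in front of it (pepper mill, steel canister, square tin) out of the way into the grey holding tray, and only when all three stand there move the pot into the small empty cardboard order tray. Only after that, put each of the three back on exactly the spot in the lot tray where it stood at the start. Keep everything upright, set it down without dropping it, and leave the stacked dipping dishes and the white ramekin in the lot tray where they are.

Things in the scene. Friction and masses are not known exactly. Their poses are not given: they have to be found in the camera images.
- lot_tray: Large fixed cardboard tray, lime-green bands, 212 (x) by 332 (y) mm, rim 30 mm high, walls and floor 4 mm. Origin: centre of underside; z up, x away from the robot (turned up to 0.2 rad). On its floor three white paper discs, 80 mm diameter, at x = -50, y = -92, 0, +92 mm; one tall thing starts within 5 mm of each disc's centre. Pot 60 mm behind the row; dishes, ramekin in the far corners.
- holding_tray: Grey plastic tray, fixed, 300 (x) by 140 (y) mm outside, rim 16 mm high, walls and floor 4 mm thick: the side area where the three tall things wait, standing on its floor. Empty at the start; left or right of the lot tray. Origin: centre of its underside; x along its long side, roughly away from the robot; z up.
- order_tray: Small square cardboard tray with lime-green bands on two sides, fixed, 160 by 160 mm outside, rim 22 mm high, walls and floor 4 mm thick, where the pot must end, standing on its floor. Empty at the start; across the lot tray from the holding tray. Origin: centre of its underside; x, y along its sides; z up.
- mill: Wooden pepper mill, upright, 131 mm high with a small steel button on its domed top, loose, about 250 g. Round: foot 52 mm diameter, narrow waist 36 mm diameter at 35 to 42 mm above its underside, straight barrel 46 mm diameter from 52 to 112 mm (grip there). Origin: centre of its underside; z up.
- canister: Steel canister with black lid, upright, loose, about 300 g. Round, 58 mm diameter, lid 60 mm diameter from 104 mm above its underside, 120 mm high. Origin: centre of its underside; z up.
- tin: Dark square tin, upright, loose, about 220 g, 54 by 54 mm, 114 mm high (square lid 46 mm wide above 108 mm). Origin: centre of its underside; x and y are square to its sides; z up.
- pot: Squat brown stoneware pot with a flat lid, loose, about 240 g. Round, 56 mm diameter with straight sides from 5 to 38 mm above its underside, low lid to 48 mm. Origin: centre of its underside; z up. The tall things stand too close in front of it for a gripper to come down over it.
- dishes: Stack of five small white and terracotta dipping dishes, loose, 60 mm diameter, 30 mm high, in a far corner of the lot tray; not to be moved. Origin: centre of its underside.
- ramekin: White open ramekin, loose, 62 mm diameter, 34 mm high, in the other far corner of the lot tray; not to be moved. Origin: centre of its underside.

How it is judged:
By the outcome, as a careful person would: the job done as asked, in the order asked, and still so for the second after the job is handed in, with the robot touching nothing.
It also fails if it takes over 141 s, if anything falls off the work surface, if the arm or the gripper's body presses on something with over 40 N, if the wrist force passes 120 N, or if a joint passes its speed limit or range.

## Working session

There is one attempt and no reset: what is moved stays moved. The work goes in short steps, Python scripts to look and compute and a tool call to move; the robot and the scene stay as the last step left them, time stands still between calls to the robot, and variables do not carry over. Pictures are saved under pics/ and viewed, and the job is handed in when it is done.

Besides the shell and the picture viewer there is one more tool, called after ">>>" by a JSON object that holds its "fn" and its "kwargs". send_rows: Moves the arm, as the interface text tells. Its arguments: {"type":"object","properties":{"plan":{"type":"string"}},"required":["plan"]}

```bash
ls; mkdir -p pics
cat > h.py <<'E'
import numpy as np, cv2
from cell import env, eyes, job_done, boxes_of, regions_of
def save(p,n): cv2.imwrite('pics/'+n+'.png',p['image'][:,:,::-1])
def f(p): return 240/np.tan(np.radians(p['vertical_fov'])/2)
def ray(p,u,v):
    F=f(p);k=p['k1'];K=np.array([[F,0,p['cx']],[0,F,p['cy']],[0,0,1.]])
    a,b=(u-p['cx'])/F,(v-p['cy'])/F; x,y=a,b
    for _ in range(30):
        s=1+k*(x*x+y*y); x,y=a/s,b/s
    E=np.array(p['extrinsics']); return E[:3,3],E[:3,:3]@np.array([x,-y,-1])
def onz(p,u,v,z):
    o,d=ray(p,u,v); return o+d*(z-o[2])/d[2]
def proj(p,P):
    E=np.array(p['extrinsics']); P=np.atleast_2d(P)
    c=(P-E[:3,3])@E[:3,:3]; x=c[:,0]/-c[:,2]; y=-c[:,1]/-c[:,2]
    s=1+p['k1']*(x*x+y*y); return np.c_[p['cx']+f(p)*x*s,p['cy']+f(p)*y*s]
E
python3 - <<'E'
from h import *
print(env.state())
for n in ['scene','side','wrist']:
    p=eyes.read_camera(n); save(p,n+'0'); print(n,p['vertical_fov'],p['cx'],p['cy'],p['k1']); print(np.round(p['extrinsics'],3))
    for t in ['lot_tray','holding_tray','order_tray','mill','canister','tin','pot','dishes','ramekin']:
        print(t,[(np.round(b['bbox']),round(b['confidence'],2)) for b in boxes_of(t,p)[:2]])
E
```

```text
pics
{'t': 0.0, 'joints': array([ 1.14939865e+00,  4.91555662e-01,  1.55946422e+00, -8.87453810e-06,
        1.09168561e+00, -1.05589539e-01]), 'qvel': array([-1.87609841e-03,  6.08817748e-04, -6.50856728e-04,  1.02754948e-03,
       -6.85809942e-05, -6.70084813e-04]), 'tau': array([ 2.11884973e-03, -6.12643147e+01, -2.58184272e+01,  6.93621137e-02,
        4.81908477e-02, -1.21053454e-04]), 'eef_pos': array([193.98777406, 593.87209731, 214.05908116]), 'tcp_rot': array([-3.14048519e+00, -1.09458729e-04,  2.82578855e+00]), 'ft_force': array([-0.52489615, -0.43407296,  0.47706295]), 'moment': array([0.02497995, 0.02577757, 0.02105649]), 'opening': 0.9988461644155113}
scene 51.612063864816975 323.3700420013244 235.61771513927718 0.006074809952942866
[[-4.280000e-01 -6.330000e-01  6.460000e-01  1.330863e+03]
 [ 9.040000e-01 -2.890000e-01  3.160000e-01  3.656740e+02]
 [-1.300000e-02  7.190000e-01  6.950000e-01  8.565800e+02]
 [ 0.000000e+00  0.000000e+00  0.000000e+00  1.000000e+00]]
lot_tray []
holding_tray [(array([436., 216.,  81., 106.]), 0.87)]
order_tray [(array([180., 165.,  82.,  
[... 754 characters left out ...]
r_tray [(array([177., 326., 121.,  92.]), 0.82)]
mill [(array([292., 199.,  26.,  52.]), 0.66)]
canister [(array([299., 177.,  25.,  57.]), 0.82)]
tin []
pot []
dishes []
ramekin [(array([335., 205.,  26.,  24.]), 0.73), (array([300., 175.,  23.,  56.]), 0.21)]
wrist 67.59237714725425 320.4973919675331 241.9080004594208 -0.018335508445909834
[[ 3.12000e-01 -9.14000e-01 -2.60000e-01  1.21396e+02]
 [ 9.50000e-01  2.99000e-01  8.60000e-02  6.19572e+02]
 [-1.00000e-03 -2.74000e-01  9.62000e-01  3.85409e+02]
 [ 0.00000e+00  0.00000e+00  0.00000e+00  1.00000e+00]]
lot_tray []
holding_tray [(array([184., 370.,  50.,  41.]), 0.65)]
order_tray []
mill []
canister []
tin []
pot []
dishes []
ramekin []
```

View pics/scene0.png

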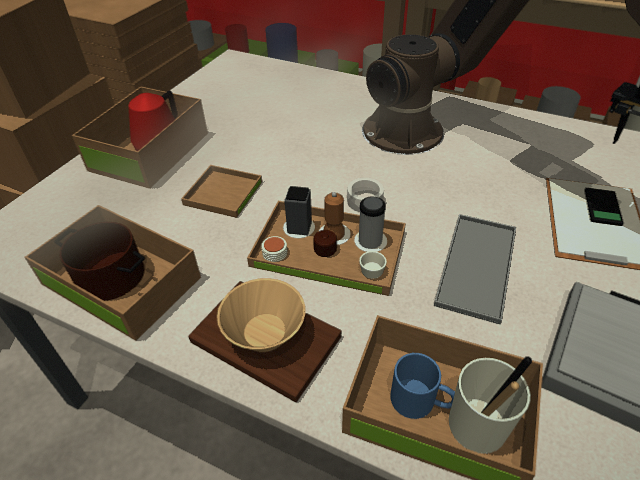

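View pics/side0.png

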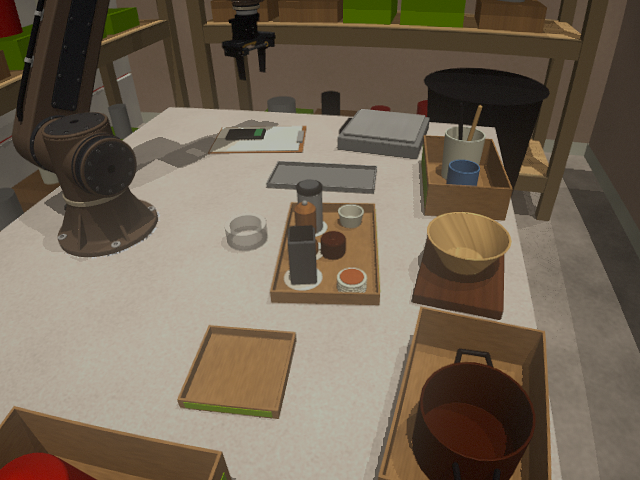

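View pics/wrist0.png

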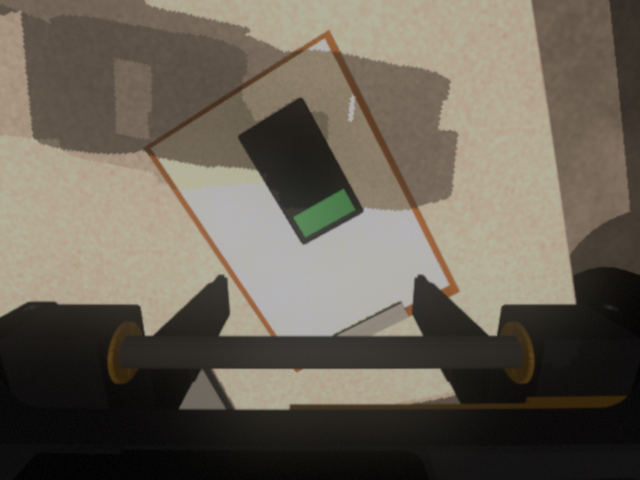

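The scene view has the lot tray at about (328,248), the order tray at (222,190) and the holding tray at (477,267). The row runs tin (298,210), mill (334,213), canister (371,222), with the pot at (325,242). A glass ring sits in front of the tray at (365,190). I'll zoom in for the corners.

Run:
```python
import cv2
a=cv2.imread('pics/scene0.png'); b=cv2.imread('pics/side0.png')
cv2.imwrite('pics/z1.png',cv2.resize(a[170:310,235:425],None,fx=4,fy=4,interpolation=cv2.INTER_CUBIC))
cv2.imwrite('pics/z2.png',cv2.resize(b[170:310,255:395],None,fx=4,fy=4,interpolation=cv2.INTER_CUBIC))
```

```text
(no output)
```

View pics/z1.png

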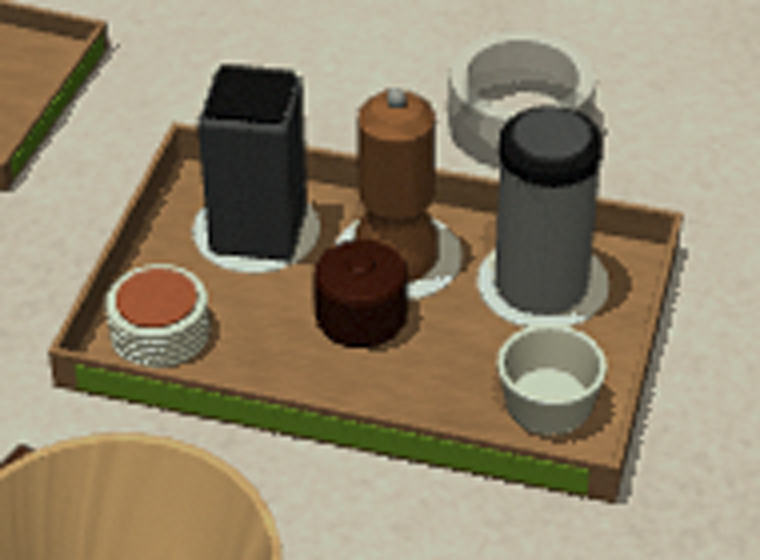

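View pics/z2.png

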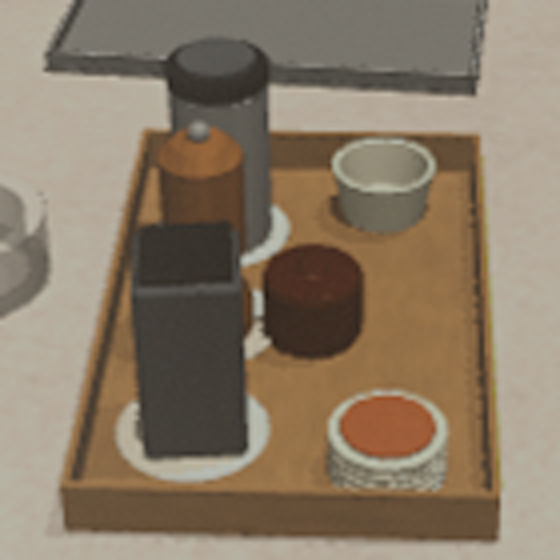

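Run:
```python
from h import *
p=eyes.read_camera('scene'); s=eyes.read_camera('side')
z1=lambda u,v:(u/4+235,v/4+170); z2=lambda u,v:(u/4+255,v/4+170)
for c in [(178,124),(683,212),(622,466),(52,353)]: print('lot scene',onz(p,*z1(*c),30).round(1))
for c in [(145,130),(480,135),(497,492),(66,490)]: print('lot side',onz(s,*z2(*c),30).round(1))
print('mill button',onz(p,*z1(397,97),130).round(1),onz(s,*z2(199,130),130).round(1))
print('can top',onz(p,*z1(551,135),120).round(1),onz(s,*z2(218,60),120).round(1))
print('tin top',onz(p,*z1(254,95),114).round(1),onz(s,*z2(186,255),114).round(1))
print('pot top',onz(p,*z1(361,262),47).round(1),onz(s,*z2(314,275),47).round(1))
for n,q in (('sc',p),('si',s)):
  for t,h in (('holding_tray',16),('order_tray',22)):
    r=regions_of(t,q)[0]; m=r['pixels'].astype(np.uint8)
    c,_=cv2.findContours(m,0,2); c=max(c,key=cv2.contourArea)
    h_=cv2.convexHull(c); a=cv2.approxPolyDP(h_,6,True)[:,0]
    print(n,t,a.tolist(),[onz(q,*x,h).round(0)[:2].tolist() for x in a])
```

```text
lot scene [ 494.4 -167.9   30. ]
lot scene [439.4 155.1  30. ]
lot scene [646.1 189.9  30. ]
lot scene [ 702.8 -134.9   30. ]
lot side [443.1 149.   30. ]
lot side [649.5 182.7  30. ]
lot side [ 700.9 -137.6   30. ]
lot side [ 498.8 -177.1   30. ]
mill button [522.2  -0.  130. ] [523.5  -3.  130. ]
can top [505.8  89.  120. ] [509.7  88.4 120. ]
tin top [537.5 -85.6 114. ] [539.7 -91.3 114. ]
pot top [577.1   1.9  47. ] [584.1  -5.1  47. ]
sc holding_tray [[460, 214], [515, 228], [499, 323], [434, 304]] [[335.0, 265.0], [331.0, 400.0], [634.0, 421.0], [642.0, 287.0]]
sc order_tray [[182, 197], [210, 165], [261, 175], [237, 216], [185, 205]] [[579.0, -416.0], [429.0, -431.0], [409.0, -274.0], [582.0, -242.0], [602.0, -389.0]]
si holding_tray [[266, 183], [279, 161], [376, 168], [373, 193]] [[338.0, 258.0], [331.0, 396.0], [624.0, 403.0], [635.0, 258.0]]
si order_tray [[210, 326], [294, 333], [277, 417], [179, 405]] [[414.0, -277.0], [567.0, -261.0], [588.0, -427.0], [435.0, -442.0]]
```

>>> {"fn": "send_rows", "kwargs": {"plan": "0 0 -15 0.136 95; 0 0 -15 0.136 95; 0 0 -15 0.136 95; 0 0 -15 0.136 95; 0 0 -15 0.136 95; 0 0 -15 0.136 95; 0 0 -15 0.136 95; 0 0 -15 0.136 95"}}

```text
t: 2.6
eef_pos: [193.8, 593.3, 336.8]
tcp_rot: [-3.139, 0.004, 1.697]
ft_force: [0.9, 0.6, -1.0]
opening: 1.0
```

```bash
cat >> h.py <<'E'
def go(x,y,z=None,yaw=None):
    s=env.state(); P=np.array(s['eef_pos']); r=s['tcp_rot']
    yw=r[2]; d=np.array([x,y])-P[:2]
    tx=np.array([np.cos(yw),np.sin(yw)]); ty=np.array([np.sin(yw),-np.cos(yw)])
    print('t',round(s['t'],1),'P',P.round(1),'rot',np.round(r,3),'open',round(s['opening']*95.1,1),'F',np.round(s['ft_force'],1))
    print('need tool x %.1f y %.1f'%(d@tx,d@ty),'' if z is None else 'z %.1f'%(P[2]-z),'' if yaw is None else 'turn %.3f'%((yw-yaw+np.pi)%(2*np.pi)-np.pi))
E
python3 -c "
from h import *
go(583,-60,330,1.739)"
```

```text
t 2.6 P [193.8 593.3 336.8] rot [-3.139  0.004  1.697] open 95.1 F [ 0.9  0.6 -1. ]
need tool x -697.1 y 304.0 z 6.8 turn -0.042
```

>>> {"fn": "send_rows", "kwargs": {"plan": "-45 19 0 -0.042 95; -45 19 0 0 95; -45 19 0 0 95; -45 19 0 0 95; -45 19 0 0 95; -45 19 0 0 95; -45 19 0 0 95; -45 19 0 0 95"}}

```text
t: 3.4
eef_pos: [402.2, 256.2, 339.2]
tcp_rot: [3.14, -0.0, 1.739]
ft_force: [1.0, 0.2, -0.1]
opening: 1.0
```

```bash
python3 -c "
from h import *
go(583,-60,330,1.739)"
```

```text
t 3.4 P [402.2 256.2 339.2] rot [ 3.14  -0.     1.739] open 95.1 F [ 1.   0.2 -0.1]
need tool x -342.0 y 125.2 z 9.2 turn 0.000
```

>>> {"fn": "send_rows", "kwargs": {"plan": "-45 16 1 0 95; -45 16 1 0 95; -45 16 1 0 95; -45 16 1 0 95; -45 16 1 0 95; -45 16 1 0 95; -45 16 1 0 95; -27 13 2 0 95"}}

```text
t: 4.2
eef_pos: [588.1, -77.1, 332.1]
tcp_rot: [3.135, 0.0, 1.737]
ft_force: [0.0, 0.1, 0.1]
opening: 0.998
```

Run:
```python
from h import *
p=eyes.read_camera('wrist'); save(p,'w1'); go(583,-60,330,1.739)
import pickle; pickle.dump(p,open('w1.pkl','wb'))
for t in ['mill','canister','tin','pot','dishes','ramekin']:
    print(t,[(np.round(b['bbox']),round(b['confidence'],2)) for b in boxes_of(t,p)[:2]])
```

```text
t 4.2 P [589.8 -79.7 331.1] rot [3.136e+00 1.000e-03 1.735e+00] open 95.1 F [-2.6 -1.2 -2.4]
need tool x 20.5 y -3.5 z 1.1 turn -0.004
mill [(array([245., 108.,  55.,  46.]), 0.87)]
canister [(array([235.,   0.,  67.,  82.]), 0.57)]
tin [(array([246., 181.,  56.,  58.]), 0.84)]
pot [(array([304., 113.,  40.,  47.]), 0.72)]
dishes [(array([246., 180.,  56.,  59.]), 0.19)]
ramekin [(array([328.,   0.,  54.,  58.]), 0.67)]
```

View pics/w1.png

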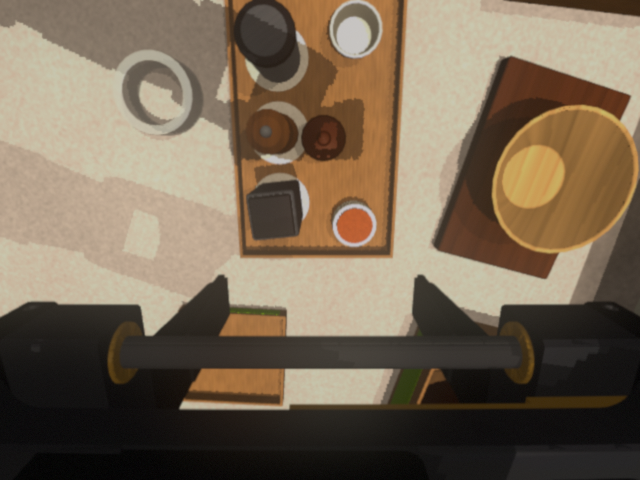

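The wrist view shows the canister (268,35), mill (268,130), tin (275,210), pot (324,138), dishes (354,224) and ramekin (355,30), but the top of the tray is cut off. I'll move along +x and up, and let the arm settle.

>>> {"fn": "send_rows", "kwargs": {"plan": "30 -10 -25 0 95; 25 -10 -25 0 95; 20 -5 -25 0 95; 0 0 0 0 95; 0 0 0 0 95; 0 0 0 0 95"}}

```text
t: 5.15
eef_pos: [544.7, 4.0, 411.2]
tcp_rot: [3.134, -0.0, 1.747]
ft_force: [-0.1, 0.5, -0.4]
opening: 0.997
```

Run:
```python
from h import *
p=eyes.read_camera('wrist'); save(p,'w2'); go(583,-60,330,1.739)
import pickle; pickle.dump(p,open('w2.pkl','wb'))
im=p['image'][0:300,180:480,::-1]; cv2.imwrite('pics/w2z.png',cv2.resize(im,(600,600),interpolation=cv2.INTER_CUBIC))
im=p['image'][40:240,210:320,::-1]; cv2.imwrite('pics/w2y.png',cv2.resize(im,(330,600),interpolation=cv2.INTER_CUBIC))
R={}
for t in ['lot_tray','mill','canister','tin','pot']:
    r=regions_of(t,p); 
    if r: R[t]=r[0]['pixels']; print(t,np.round(r[0]['bbox']),round(r[0]['confidence'],2))
pickle.dump(R,open('w2r.pkl','wb'))
```

```text
t 5.2 P [544.7   3.8 410.8] rot [ 3.134 -0.     1.747] open 95.0 F [-0.2  0.3  0.4]
need tool x -69.5 y 26.5 z 80.8 turn 0.008
lot_tray [265.  75. 147. 218.] 0.9
mill [282. 176.  39.  41.] 0.67
canister [277. 104.  47.  51.] 0.85
tin [283. 229.  41.  54.] 0.56
pot [324. 175.  34.  42.] 0.8
```

View pics/w2.png

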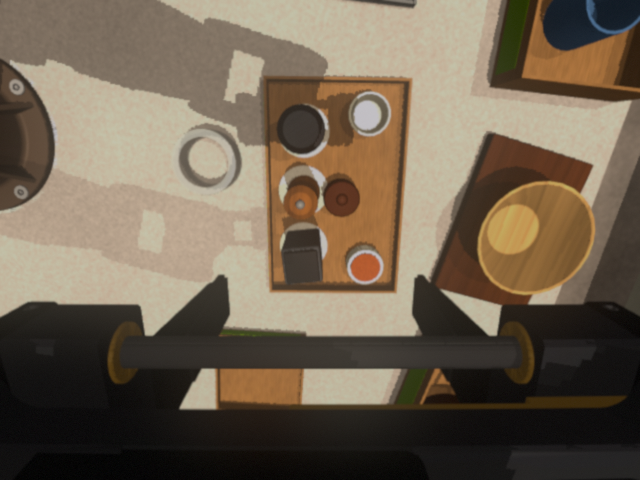

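View pics/w2z.png

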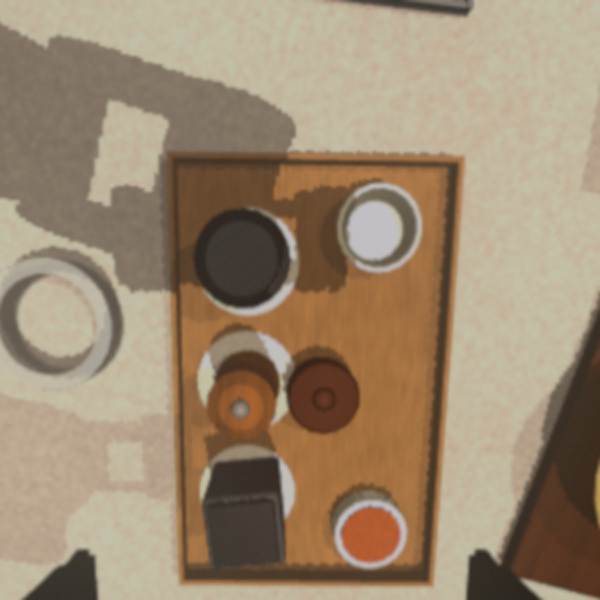

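```bash
cat > fit.py <<'E'
from h import *
import pickle
from scipy.optimize import least_squares
p=pickle.load(open('w2.pkl','rb'))
zz=lambda u,v:(u/2+180,v/2)
pts=[zz(166,152),zz(463,157),zz(433,583),zz(182,582)]
# lot frame: image left = toward robot (-x), image up = +y
L=np.array([[-106,166],[106,166],[106,-166],[-106,-166]])
W=np.array([onz(p,*c,30)[:2] for c in pts])
def T(q,l): c,s=np.cos(q[2]),np.sin(q[2]); return np.array(l)@np.array([[c,s],[-s,c]])+q[:2]
r=least_squares(lambda q:(T(q,L)-W).ravel(),[571,9,.17]); print('lot',r.x.round(3),(T(r.x,L)-W).round(1).tolist())
q=r.x
def loc(P): c,s=np.cos(q[2]),np.sin(q[2]); d=np.array(P[:2])-q[:2]; return np.array([c*d[0]+s*d[1],-s*d[0]+c*d[1]]).round(1)
for n,c,z in [('can',(243,259),124),('mill',(240,408),135),('pot',(324,398),52),('dish',(371,532),33),('ram',(379,227),38)]:
    P=onz(p,*zz(*c),z); print(n,P.round(1)[:2],loc(P))
print('discs',[T(q,[-50,y]).round(1).tolist() for y in (-92,0,92)])
E
python3 fit.py
python3 - <<'E'
import cv2
a=cv2.imread('pics/w2.png')[215:295,260:340]; cv2.imwrite('pics/tin.png',cv2.resize(a,(640,640),interpolation=cv2.INTER_CUBIC))
E
```

```text
lot [5.71488e+02 8.64900e+00 1.68000e-01] [[-0.2, 0.8], [0.2, 2.2], [1.2, -1.2], [-1.2, -1.8]]
can [509.3  89.7] [-47.8  90.4]
mill [522.3   0.7] [-49.9   0.4]
pot [581.    3.9] [ 8.6 -6.2]
dish [641.3 -99.7] [  50.7 -118.6]
ram [597.8 130.1] [ 46.3 115.4]
discs [[537.6, -90.4], [522.2, 0.3], [506.8, 91.0]]
```

View pics/tin.png

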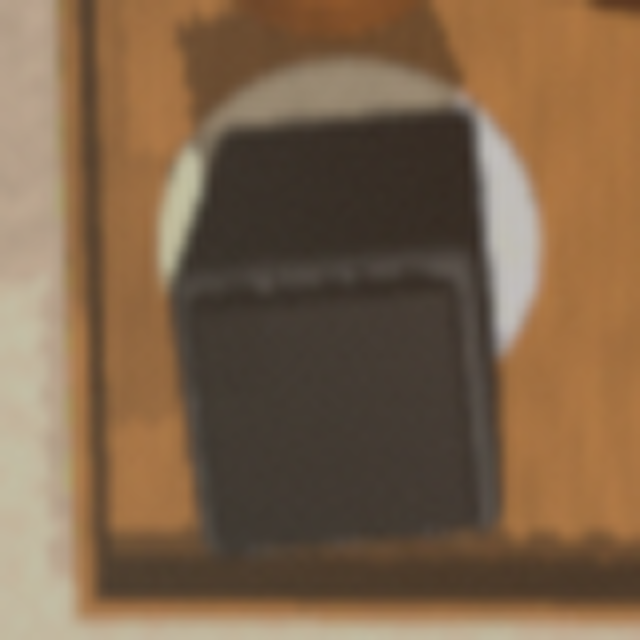

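```bash
cat >> fit.py <<'E'
tz=lambda u,v:(260+u/8,215+v/8)
S=np.array([onz(p,*tz(*c),112)[:2] for c in [(180,275),(470,245),(500,525),(212,552)]])
B=np.array([[-27,27],[27,27],[27,-27],[-27,-27]])
r2=least_squares(lambda q:(T(q,B)-S).ravel(),[540,-88,.1]); print('tin',r2.x.round(3),loc(r2.x),(T(r2.x,B)-S).round(1).tolist())
S2=np.array([onz(p,*tz(*c),4)[:2] for c in [(222,128),(470,107)]]); print('base back edge mid',S2.mean(0), 'from fit', T(r2.x,[0,27]), 'ang',np.arctan2(*(S2[1]-S2[0])[::-1]))
E
python3 fit.py
```

```text
lot [5.71488e+02 8.64900e+00 1.68000e-01] [[-0.2, 0.8], [0.2, 2.2], [1.2, -1.2], [-1.2, -1.8]]
can [509.3  89.7] [-47.8  90.4]
mill [522.3   0.7] [-49.9   0.4]
pot [581.    3.9] [ 8.6 -6.2]
dish [641.3 -99.7] [  50.7 -118.6]
ram [597.8 130.1] [ 46.3 115.4]
discs [[537.6, -90.4], [522.2, 0.3], [506.8, 91.0]]
tin [ 5.38954e+02 -8.74610e+01  2.71000e-01] [-48.1 -89.3] [[-2.5, 0.9], [1.5, 1.5], [1.9, -0.8], [-1.0, -1.6]]
base back edge mid [531.97290163 -64.47704775] from fit [531.72658548 -61.44648937] ang 0.25983670908596623
```

```bash
python3 -c "
from h import *
go(509,90,66,1.74)"
```

```text
t 5.5 P [545.1   3.3 410.7] rot [ 3.135e+00 -1.000e-03  1.745e+00] open 94.9 F [ 0.4  0.7 -0.5]
need tool x 91.6 y -20.5 z 344.7 turn 0.005
```

>>> {"fn": "send_rows", "kwargs": {"plan": "15 -4 20 0 95; 16 -4 30 0 95; 20 -4 35 0 95; 20 -4 35 0 95; 15 -4 35 0 95; 5 0 35 0 95; 0 0 35 0 95; 0 0 20 0 95"}}

```text
t: 6.25
eef_pos: [511.9, 90.6, 157.7]
tcp_rot: [3.13, 0.001, 1.741]
ft_force: [-0.2, -0.6, -0.3]
opening: 1.001
```

Run:
```python
from h import *
p=eyes.read_camera('wrist'); save(p,'w3')
go(509,90,66,1.74)
```

```text
t 6.3 P [511.1  90.5 155.5] rot [3.133e+00 1.000e-03 1.741e+00] open 95.1 F [-0.8 -1.4 -3.4]
need tool x -0.1 y -2.2 z 89.5 turn 0.001
```

View pics/w3.png

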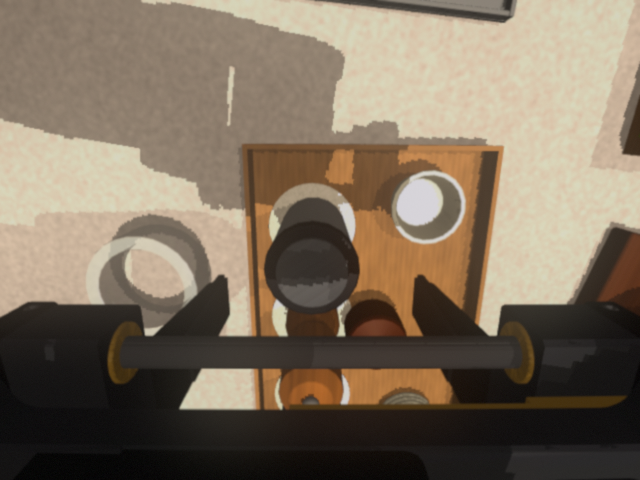

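Run:
```python
from h import *
p=eyes.read_camera('wrist')
for c in [(312,275),(312,268)]: print(onz(p,*c,124))
# lid outline sides
print(onz(p,265,268,115),onz(p,358,268,115)); go(509,90,66,1.74)
# ring location
print('ring',onz(p,140,280,0), np.round(p['extrinsics'][:3,3] if hasattr(p['extrinsics'],'shape') else 0,1))
```

```text
[507.10722178  89.86210459 124.        ]
[506.38252809  94.28347295 124.        ]
[477.81229031  86.14403033 115.        ] [535.20149012  95.7650471  115.        ]
t 6.3 P [511.7  90.4 157.7] rot [3.132e+00 1.000e-03 1.741e+00] open 95.2 F [-0.7 -0.4  0.1]
need tool x 0.0 y -2.7 z 91.7 turn 0.001
ring [348.33206567   8.96892168   0.        ] [497.3 167.9 326.2]
```

>>> {"fn": "send_rows", "kwargs": {"plan": "0 -3.5 15 0 95; 0 0 20 0 95; 0 0 25 0 95; 0 0 22 0 95; 0 0 6 0 95; 0 0 0 0 95; 0 0 0 0 95"}}

```text
t: 7.05
eef_pos: [514.8, 88.8, 74.5]
tcp_rot: [3.122, 0.002, 1.738]
ft_force: [0.3, -0.1, 0.6]
opening: 0.994
```

```bash
python3 -c "
from h import *
go(508,90,66,1.74)"
```

```text
t 7.0 P [514.8  88.8  74.5] rot [3.122e+00 2.000e-03 1.738e+00] open 94.5 F [ 0.3 -0.1  0.6]
need tool x 2.3 y -6.5 z 8.5 turn -0.002
```

>>> {"fn": "send_rows", "kwargs": {"plan": "2 -6.5 4 0 95; 0 0 4 0 95; 0 0 0 0 95; 0 0 0 0 95"}}

```text
t: 7.45
eef_pos: [508.7, 89.8, 68.6]
tcp_rot: [3.118, 0.003, 1.738]
ft_force: [-0.3, 0.3, -0.7]
opening: 1.0
```

```bash
python3 -c "
from h import *
go(508,90,66,1.74)
go(508,90,66,1.74)"
```

```text
t 7.5 P [508.7  89.8  68.6] rot [3.118e+00 3.000e-03 1.738e+00] open 95.1 F [-0.3  0.3 -0.7]
need tool x 0.3 y -0.7 z 2.6 turn -0.002
t 7.5 P [508.7  89.8  68.6] rot [3.118e+00 3.000e-03 1.738e+00] open 95.1 F [-0.3  0.3 -0.7]
need tool x 0.3 y -0.7 z 2.6 turn -0.002
```

>>> {"fn": "send_rows", "kwargs": {"plan": "0 -0.5 0 0 40; 0 0 0 0 40; 0 0 0 0 40; 0 0 0 0 40; 0 0 0 0 40; 0 0 0 0 40"}}

```text
t: 8.05
eef_pos: [508.3, 89.8, 68.8]
tcp_rot: [3.118, 0.003, 1.739]
ft_force: [-0.5, -0.1, -0.6]
opening: 0.63
```

```bash
python3 -c "
from h import *
go(584,341,120,1.74)"
```

```text
t 8.1 P [508.3  89.8  68.8] rot [3.118e+00 3.000e-03 1.739e+00] open 59.9 F [-0.5 -0.1 -0.6]
need tool x 235.1 y 116.5 z -51.2 turn -0.001
```

>>> {"fn": "send_rows", "kwargs": {"plan": "0 0 0 0 40; 0 0 -5 0 40; 0 0 -10 0 40; 0 0 -20 0 40; 0 0 -25 0 40; 0 0 -5 0 40; 0 0 0 0 40"}}

```text
t: 8.75
eef_pos: [505.7, 89.6, 137.0]
tcp_rot: [3.12, 0.002, 1.738]
ft_force: [-0.5, 0.2, -3.6]
opening: 0.625
```

Run:
```python
from h import *
p=eyes.read_camera('side'); save(p,'s2')
go(584,341,120,1.74)
```

```text
t 8.8 P [505.7  89.6 136.7] rot [3.121e+00 2.000e-03 1.738e+00] open 59.7 F [ 1.1  0.1 -3.9]
need tool x 234.8 y 119.1 z 16.7 turn -0.002
```

View pics/s2.png

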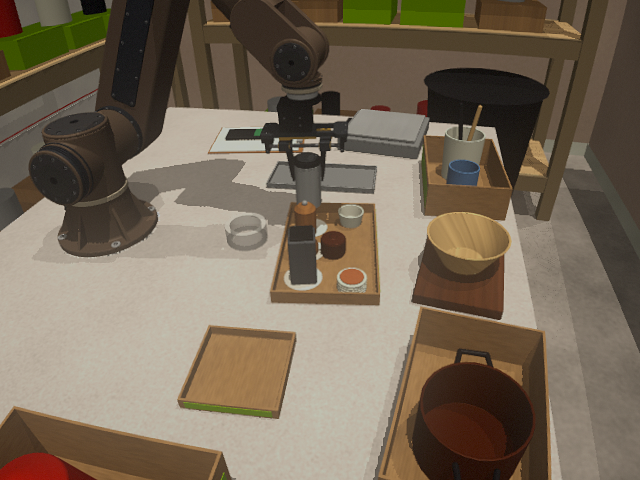

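The canister is lifted and held upright. Now I'll carry it to the holding tray.

>>> {"fn": "send_rows", "kwargs": {"plan": "20 10 0 0 40; 33 16 0 0 40; 38 19 0 0 40; 38 19 0 0 40; 38 19 0 0 40; 33 17 0 0 40; 22 12 0 0 40; 0 0 0 0 40"}}

```text
t: 9.6
eef_pos: [578.6, 335.0, 127.1]
tcp_rot: [3.134, 0.004, 1.735]
ft_force: [-0.6, -1.2, -3.5]
opening: 0.629
```

Run:
```python
from h import *
import pickle
p=eyes.read_camera('scene'); save(p,'c3'); w=eyes.read_camera('wrist'); save(w,'w4')
go(584,341,69,1.74)
for q in (p,w):
    r=regions_of('holding_tray',q)
    if r:
        m=r[0]['pixels'].astype(np.uint8); c,_=cv2.findContours(m,0,2); c=max(c,key=cv2.contourArea)
        a=cv2.approxPolyDP(cv2.convexHull(c),5,True)[:,0]; print(a.tolist(),[onz(q,*x,16).round(0)[:2].tolist() for x in a])
```

```text
t 9.7 P [577.8 332.3 127.2] rot [3.135 0.005 1.734] open 59.4 F [ 0.4 -0.3 -3.5]
need tool x 7.6 y 7.5 z 58.2 turn -0.006
[[459, 214], [515, 227], [500, 323], [434, 305]] [[336.0, 263.0], [327.0, 400.0], [633.0, 423.0], [644.0, 288.0]]
```

View pics/c3.png

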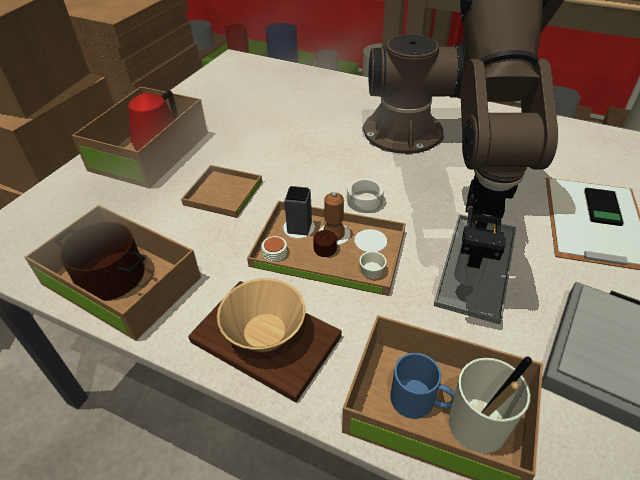

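View pics/w4.png

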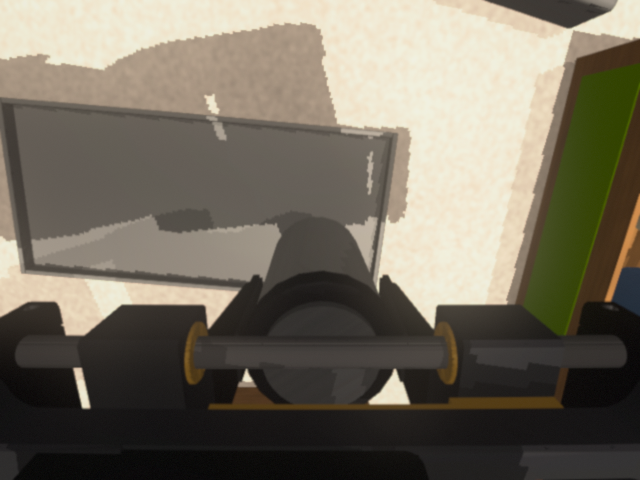

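Run:
```python
from h import *
w=eyes.read_camera('wrist')
for c in [(1,100),(396,133),(22,272)]: print(onz(w,*c,16).round(1))
go(584,341,69,1.74)
```

```text
[328.1 399.8  16. ]
[623.  422.6  16. ]
[334.8 262.7  16. ]
t 9.8 P [578.4 331.2 128.7] rot [3.134 0.004 1.732] open 59.5 F [-0.2  0.1 -3.2]
need tool x 8.8 y 7.1 z 59.7 turn -0.008
```

```bash
python3 -c "
from h import *
go(574,349,69,1.74)"
```

```text
t 9.8 P [578.4 331.2 128.7] rot [3.134 0.004 1.732] open 59.5 F [-0.2  0.1 -3.2]
need tool x 18.3 y -1.5 z 59.7 turn -0.008
```

>>> {"fn": "send_rows", "kwargs": {"plan": "18 -1 5 -0.008 40; 0 0 10 0 40; 0 0 12 0 40; 0 0 12 0 40; 0 0 6 0 40; 0 0 0 0 40; 0 0 0 0 40"}}

```text
t: 10.55
eef_pos: [574.6, 346.6, 79.6]
tcp_rot: [3.135, 0.005, 1.737]
ft_force: [0.2, 0.1, -3.7]
opening: 0.618
```

```bash
python3 -c "
from h import *
go(574,349,69,1.74)"
```

```text
t 10.6 P [574.6 346.6  79.6] rot [3.135 0.005 1.737] open 58.7 F [ 0.2  0.1 -3.7]
need tool x 2.4 y -0.2 z 10.6 turn -0.003
```

>>> {"fn": "send_rows", "kwargs": {"plan": "0 0 4 0 40; 0 0 4 0 40; 0 0 1.5 0 40; 0 0 0 0 40; 0 0 0 0 40"}}

```text
t: 11.05
eef_pos: [575.3, 346.6, 70.4]
tcp_rot: [3.133, 0.005, 1.737]
ft_force: [0.2, -0.1, -3.2]
opening: 0.626
```

>>> {"fn": "send_rows", "kwargs": {"plan": "0 0 1 0 40; 0 0 0.5 0 40"}}

```text
t: 11.25
eef_pos: [575.4, 346.7, 69.2]
tcp_rot: [3.133, 0.004, 1.737]
ft_force: [-0.4, -1.3, 0.8]
opening: 0.622
```

>>> {"fn": "send_rows", "kwargs": {"plan": "0 0 0 0 60; 0 0 0 0 66; 0 0 0 0 72; 0 0 0 0 76; 0 0 0 0 76; 0 0 0 0 76"}}

```text
t: 11.85
eef_pos: [576.3, 347.2, 70.7]
tcp_rot: [3.13, 0.004, 1.737]
ft_force: [0.6, -0.3, -0.2]
opening: 0.8
```

```bash
python3 -c "
from h import *
go(522.3,0.5,69,1.74)"
```

```text
t 11.8 P [576.3 347.2  70.7] rot [3.13  0.004 1.737] open 76.1 F [ 0.6 -0.3 -0.2]
need tool x -333.0 y -110.5 z 1.7 turn -0.003
```

>>> {"fn": "send_rows", "kwargs": {"plan": "0 0 -15 0 76; 0 0 -30 0 76; 0 0 -35 0 76; 0 0 -25 0 85; -25 -8 0 0 95; -40 -13 0 0 95; -45 -15 0 0 95; -45 -15 0 0 95"}}

```text
t: 12.65
eef_pos: [550.4, 186.6, 187.7]
tcp_rot: [3.122, 0.002, 1.744]
ft_force: [0.8, -0.2, 0.1]
opening: 0.996
```

>>> {"fn": "send_rows", "kwargs": {"plan": "-45 -15 0 0 95; -45 -15 0 0 95; -35 -12 0 0 95; -20 -7 0 0 95; -8 -3 0 0 95; 0 0 0 0 95; 0 0 0 0 95"}}

```text
t: 13.35
eef_pos: [523.9, 17.2, 194.8]
tcp_rot: [3.113, 0.004, 1.739]
ft_force: [-0.7, 1.2, 0.1]
opening: 1.001
```

Run:
```python
from h import *
p=eyes.read_camera('wrist'); save(p,'w5')
go(522.3,0.5,69,1.74)
```

```text
t 13.4 P [523.9  17.5 194.8] rot [3.113 0.004 1.739] open 95.0 F [-0.3  0.7  0.4]
need tool x -16.5 y -4.4 z 125.8 turn -0.001
```

View pics/w5.png

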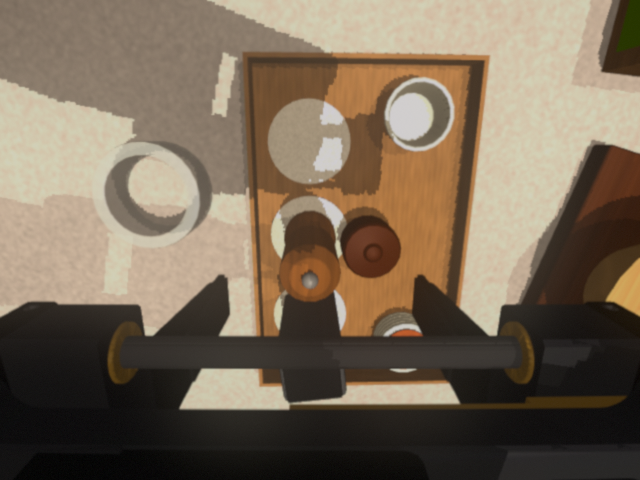

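Run:
```python
from h import *
p=eyes.read_camera('wrist')
print('mill',onz(p,310,280,134),'disc',onz(p,309,141,4),'pot',onz(p,374,252,50))
go(522,0.5,69,1.74)
```

```text
mill [521.87741374   1.70203929 134.        ] disc [506.411023    92.13747187   4.        ] pot [581.57188866   4.58603402  50.        ]
t 13.4 P [523.9  17.7 194.6] rot [3.113 0.004 1.74 ] open 94.9 F [ 0.1 -0.5 -0.7]
need tool x -16.6 y -4.7 z 125.6 turn -0.000
```

>>> {"fn": "send_rows", "kwargs": {"plan": "-8 -4 15 0 95; -8 -4 25 0 95; 0 0 25 0 95; 0 0 25 0 95; 0 0 20 0 95; 0 0 5 0 95; 0 0 0 0 95; 0 0 0 0 95"}}

```text
t: 14.25
eef_pos: [524.4, 7.7, 76.6]
tcp_rot: [3.111, 0.004, 1.751]
ft_force: [-0.2, -0.1, 0.4]
opening: 0.999
```

```bash
python3 -c "
from h import *
go(522,1,67,1.74)"
```

```text
t 14.2 P [524.4   7.7  76.6] rot [3.111 0.004 1.751] open 95.0 F [-0.2 -0.1  0.4]
need tool x -6.2 y -3.6 z 9.6 turn 0.011
```

>>> {"fn": "send_rows", "kwargs": {"plan": "-6.5 -4 3 0.01 95; 0 0 4 0 95; 0 0 1 0 95; 0 0 0 0 95"}}

```text
t: 14.65
eef_pos: [522.8, 0.0, 70.4]
tcp_rot: [3.107, 0.005, 1.74]
ft_force: [0.6, -0.2, 0.1]
opening: 0.999
```

```bash
python3 -c "
from h import *
go(522,1,67,1.74)"
```

```text
t 14.7 P [522.8   0.   70.4] rot [3.107 0.005 1.74 ] open 95.0 F [ 0.6 -0.2  0.1]
need tool x 1.1 y -0.6 z 3.4 turn 0.000
```

>>> {"fn": "send_rows", "kwargs": {"plan": "0.5 -0.5 0 0 30; 0 0 0 0 30; 0 0 0 0 30; 0 0 0 0 30; 0 0 0 0 30; 0 0 0 0 30; 0 0 0 0 30; 0 0 0 0 30"}}

```text
t: 15.45
eef_pos: [521.7, 0.5, 71.2]
tcp_rot: [3.107, 0.005, 1.74]
ft_force: [-0.8, 0.3, 2.6]
opening: 0.479
```

```bash
python3 -c "
from h import *
go(479,343,120,1.74)"
```

```text
t 15.4 P [5.217e+02 5.000e-01 7.120e+01] rot [3.107 0.005 1.74 ] open 45.5 F [-0.8  0.3  2.6]
need tool x 344.8 y 15.8 z -48.8 turn 0.000
```

Mill grasped at TCP (521.7, 0.5, 71.2). Lifting and carrying it.

>>> {"fn": "send_rows", "kwargs": {"plan": "0 0 -5 0 30; 0 0 -15 0 30; 0 0 -25 0 30; 0 0 -25 0 30; 20 1 0 0 30; 35 2 0 0 30; 45 2 0 0 30; 45 2 0 0 30"}}

```text
t: 16.25
eef_pos: [501.7, 144.5, 144.3]
tcp_rot: [3.108, 0.004, 1.732]
ft_force: [0.2, -0.3, -2.1]
opening: 0.476
```

>>> {"fn": "send_rows", "kwargs": {"plan": "45 2 0 0 30; 45 2 0 0 30; 40 2 0 0 30; 30 1 0 0 30; 20 0 0 0 30; 0 0 0 0 30; 0 0 0 0 30"}}

```text
t: 16.95
eef_pos: [475.2, 335.5, 143.9]
tcp_rot: [3.11, 0.004, 1.738]
ft_force: [0.0, -0.3, -2.5]
opening: 0.479
```

Run:
```python
from h import *
p=eyes.read_camera('wrist'); save(p,'w6')
go(479,343,71,1.74)
```

```text
t 17.0 P [475.4 335.3 144. ] rot [3.109 0.004 1.737] open 45.6 F [ 0.3  0.2 -2.8]
need tool x 7.0 y 4.8 z 73.0 turn -0.003
```

View pics/w6.png

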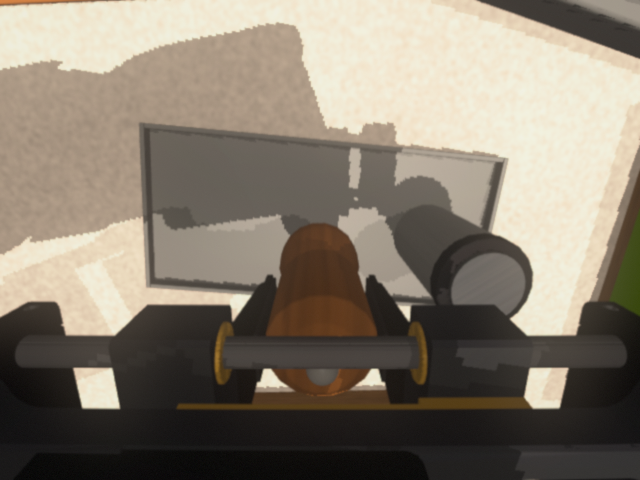

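>>> {"fn": "send_rows", "kwargs": {"plan": "7 2 5 0 30; 0 0 15 0 30; 0 0 20 0 30; 0 0 18 0 30; 0 0 8 0 30; 0 0 0 0 30; 0 0 0 0 30"}}

```text
t: 17.7
eef_pos: [481.1, 339.7, 75.9]
tcp_rot: [3.108, 0.004, 1.73]
ft_force: [-0.1, -0.3, -2.0]
opening: 0.478
```

```bash
python3 -c "
from h import *
go(479,343,71,1.74)"
```

```text
t 17.7 P [481.1 339.7  75.9] rot [3.108 0.004 1.73 ] open 45.5 F [-0.1 -0.3 -2. ]
need tool x 3.6 y -1.6 z 4.9 turn -0.010
```

>>> {"fn": "send_rows", "kwargs": {"plan": "0 0 2 0 30; 0 0 1.5 0 30; 0 0 0 0 30; 0 0 0 0 30"}}

```text
t: 18.1
eef_pos: [482.2, 340.0, 74.3]
tcp_rot: [3.105, 0.003, 1.73]
ft_force: [-0.4, -0.2, -2.9]
opening: 0.479
```

>>> {"fn": "send_rows", "kwargs": {"plan": "0 0 1 0 30; 0 0 0.5 0 30"}}

```text
t: 18.3
eef_pos: [482.4, 340.2, 73.2]
tcp_rot: [3.104, 0.002, 1.73]
ft_force: [0.6, 0.3, -2.8]
opening: 0.481
```

>>> {"fn": "send_rows", "kwargs": {"plan": "0 0 1 0 30; 0 0 1 0 30; 0 0 0 0 30"}}

```text
t: 18.6
eef_pos: [482.5, 340.3, 71.6]
tcp_rot: [3.104, 0.002, 1.73]
ft_force: [-1.6, -0.6, -0.5]
opening: 0.479
```

>>> {"fn": "send_rows", "kwargs": {"plan": "0 0 0.7 0 30; 0 0 0 0 48; 0 0 0 0 54; 0 0 0 0 60; 0 0 0 0 68; 0 0 0 0 68; 0 0 0 0 68"}}

```text
t: 19.3
eef_pos: [483.3, 340.7, 71.7]
tcp_rot: [3.102, 0.001, 1.73]
ft_force: [0.6, 0.6, -1.1]
opening: 0.708
```

```bash
python3 -c "
from h import *
go(539,-89,71,1.84)"
```

```text
t 19.3 P [483.3 340.7  71.7] rot [3.102e+00 1.000e-03 1.730e+00] open 67.3 F [ 0.6  0.6 -1.1]
need tool x -433.1 y -13.1 z 0.7 turn -0.110
```

>>> {"fn": "send_rows", "kwargs": {"plan": "0 0 -20 0 68; 0 0 -50 0 68; 0 0 -50 0 80"}}

```text
t: 19.6
eef_pos: [476.4, 338.7, 188.2]
tcp_rot: [3.114, 0.006, 1.73]
ft_force: [0.5, 0.7, 0.0]
opening: 0.757
```

>>> {"fn": "send_rows", "kwargs": {"plan": "-25 -1 0 -0.03 95; -45 -1 0 -0.03 95; -45 -1 0 -0.03 95; -45 -1 0 -0.02 95; -45 -1 0 0 95; -45 -1 0 0 95; -45 -1 0 0 95; -45 -1 0 0 95"}}

```text
t: 20.4
eef_pos: [554.5, 1.7, 198.6]
tcp_rot: [3.1, 0.007, 1.853]
ft_force: [1.3, 0.3, 0.2]
opening: 0.995
```

Run:
```python
from h import *
go(539,-89,71,1.84)
```

```text
t 20.4 P [554.5   1.7 198.6] rot [3.1   0.007 1.853] open 94.6 F [1.3 0.3 0.2]
need tool x -82.8 y -40.2 z 127.6 turn 0.013
```

>>> {"fn": "send_rows", "kwargs": {"plan": "-30 -15 0 0 95; -30 -15 0 0 95; -20 -8 0 0 95; 0 0 0 0 95; 0 0 0 0 95"}}

```text
t: 20.9
eef_pos: [540.4, -94.8, 197.2]
tcp_rot: [3.099, 0.007, 1.846]
ft_force: [-0.4, 0.4, 0.4]
opening: 0.995
```

Run:
```python
from h import *
p=eyes.read_camera('wrist'); save(p,'w7')
print(np.round(p['extrinsics'],3).tolist())
go(539,-89,71,1.84)
```

```text
[[0.962, -0.249, -0.116, 512.719], [0.271, 0.927, 0.26, -19.798], [0.043, -0.281, 0.959, 367.247], [0.0, 0.0, 0.0, 1.0]]
t 20.9 P [540.5 -94.5 197.3] rot [3.099 0.008 1.847] open 95.0 F [0.5 0.7 0.5]
need tool x 5.7 y 0.1 z 126.3 turn 0.007
```

View pics/w7.png

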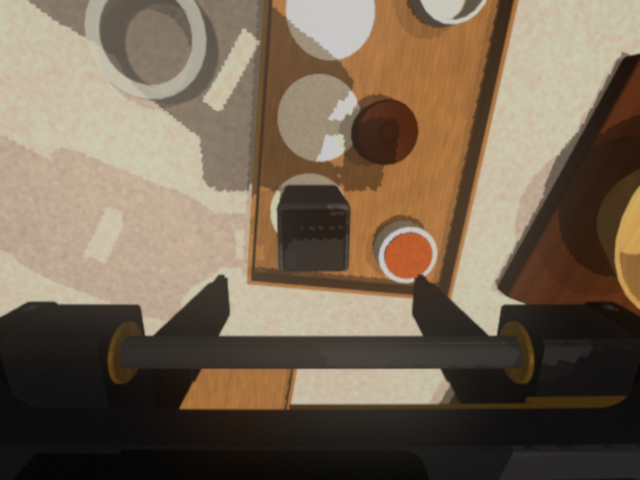

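Run:
```python
import cv2
a=cv2.imread('pics/w7.png')[180:280,265:365]; cv2.imwrite('pics/tin2.png',cv2.resize(a,(600,600),interpolation=cv2.INTER_CUBIC))
```

```text
(no output)
```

View pics/tin2.png

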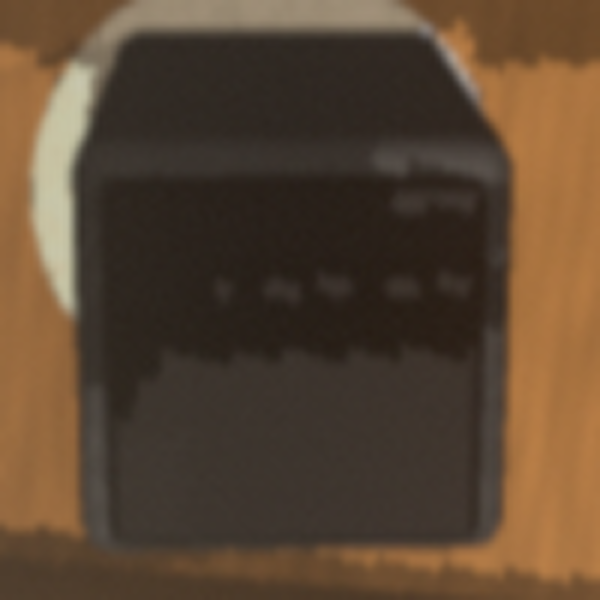

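Run:
```python
from h import *
from scipy.optimize import least_squares
p=eyes.read_camera('wrist')
S=np.array([onz(p,265+u/6,180+v/6,112)[:2] for u,v in [(78,152),(508,148),(497,540),(85,545)]])
B=np.array([[-27,27],[27,27],[27,-27],[-27,-27]])
def T(q,l): c,s=np.cos(q[2]),np.sin(q[2]); return np.array(l)@np.array([[c,s],[-s,c]])+q[:2]
r=least_squares(lambda q:(T(q,B)-S).ravel(),[540,-88,.27]); print('tin',r.x.round(3),(T(r.x,B)-S).round(1).tolist())
b=np.array([onz(p,265+u/6,180+v/6,4)[:2] for u,v in [(130,32),(430,30)]]); print(b.mean(0),T(r.x,[0,27]),np.arctan2(*(b[1]-b[0])[::-1]))
for nm,u,v in (('d2',318,117),): print(nm,onz(p,u,v,4))
go(*r.x[:2],71,1.571+r.x[2])
```

```text
tin [ 5.38127e+02 -8.75550e+01  2.70000e-01] [[-1.8, 1.6], [0.6, 1.9], [1.5, -1.6], [-0.3, -1.9]]
[531.89125373 -62.88913342] [530.92354834 -61.53335178] 0.276576977807734
d2 [520.34245696   1.66031733   4.        ]
t 21.0 P [540.5 -94.1 197.3] rot [3.099 0.008 1.848] open 94.6 F [-1.  -0.7  0.3]
need tool x 6.9 y -0.5 z 126.3 turn 0.007
```

>>> {"fn": "send_rows", "kwargs": {"plan": "0 0 -50 0 95; 0 0 -50 0 95; 0 0 -50 0 95; 0 0 0 0 95"}}

```text
t: 21.4
eef_pos: [534.1, -90.1, 350.6]
tcp_rot: [3.102, 0.005, 1.854]
ft_force: [0.6, -1.0, 0.1]
opening: 0.995
```

>>> {"fn": "send_rows", "kwargs": {"plan": "0 0 0 0 95; 0 0 0 0 95; 0 0 0 0 95"}}

```text
t: 21.7
eef_pos: [533.8, -87.6, 349.3]
tcp_rot: [3.103, 0.004, 1.857]
ft_force: [0.1, -0.3, 0.9]
opening: 1.0
```

>>> {"fn": "send_rows", "kwargs": {"plan": "0 0 20 0 95; 0 0 20 0 95; 0 0 20 0 95; 0 0 20 0 95; 0 0 20 0 95; 0 0 20 0 95"}}

```text
t: 22.3
eef_pos: [537.2, -85.2, 220.4]
tcp_rot: [3.108, 0.001, 1.858]
ft_force: [1.0, -0.2, 0.7]
opening: 0.996
```

>>> {"fn": "send_rows", "kwargs": {"plan": "0 0 -50 0 95; 0 0 -50 0 95; 0 0 -50 0 95; 0 0 20 0 95; 0 0 30 0 95; 0 0 30 0 95; 0 0 30 0 95; 0 0 20 0 95"}}

```text
t: 23.1
eef_pos: [533.4, -83.6, 230.9]
tcp_rot: [3.123, -0.009, 1.859]
ft_force: [0.2, 0.8, -0.6]
opening: 0.998
```

Run:
```python
from h import *
go(538.5,-88.3,71,1.842)
```

```text
t 23.1 P [533.4 -83.6 230.9] rot [ 3.123 -0.009  1.859] open 94.9 F [ 0.2  0.8 -0.6]
need tool x -6.0 y 3.6 z 159.9 turn 0.017
```

>>> {"fn": "send_rows", "kwargs": {"plan": "-6 1 25 0.017 95; 0 0 30 0 95; 0 0 30 0 95; 0 0 30 0 95; 0 0 20 0 95; 0 0 10 0 95; 0 0 0 0 95"}}

```text
t: 23.8
eef_pos: [532.4, -84.6, 70.4]
tcp_rot: [3.138, -0.019, 1.841]
ft_force: [0.3, 0.3, 0.4]
opening: 0.999
```

Run:
```python
from h import *
go(538.5,-88.3,69,1.842)
```

```text
t 23.8 P [532.4 -84.6  70.4] rot [ 3.138 -0.019  1.841] open 95.0 F [0.3 0.3 0.4]
need tool x -5.2 y 4.9 z 1.4 turn -0.001
```

>>> {"fn": "send_rows", "kwargs": {"plan": "-5.5 5 0 0 95; 0 0 0 0 95"}}

```text
t: 24.0
eef_pos: [539.6, -88.9, 71.1]
tcp_rot: [3.138, -0.018, 1.841]
ft_force: [0.1, -0.4, 0.3]
opening: 0.998
```

Run:
```python
from h import *
go(538.5,-88.3,69,1.842)
```

```text
t 24.0 P [539.6 -88.9  71.1] rot [ 3.138 -0.018  1.841] open 94.9 F [ 0.1 -0.4  0.3]
need tool x 0.9 y -0.9 z 2.1 turn -0.001
```

>>> {"fn": "send_rows", "kwargs": {"plan": "0.5 -0.7 0.5 0 30; 0 0 0 0 30; 0 0 0 0 30; 0 0 0 0 30; 0 0 0 0 30; 0 0 0 0 30; 0 0 0 0 30"}}

```text
t: 24.7
eef_pos: [539.6, -88.9, 73.2]
tcp_rot: [3.134, -0.016, 1.841]
ft_force: [0.3, 0.1, -1.6]
opening: 0.576
```

Run:
```python
from h import *
go(384,337,120,1.842)
```

```text
t 24.7 P [539.6 -88.9  73.2] rot [ 3.134 -0.016  1.841] open 54.8 F [ 0.3  0.1 -1.6]
need tool x 452.0 y -36.1 z -46.8 turn -0.001
```

>>> {"fn": "send_rows", "kwargs": {"plan": "0 0 -5 0 30; 0 0 -15 0 30; 0 0 -25 0 30; 0 0 -25 0 30; 20 -2 0 0 30; 35 -3 0 0 30; 45 -4 0 0 30; 45 -4 0 0 30"}}

```text
t: 25.5
eef_pos: [486.0, 48.0, 146.8]
tcp_rot: [3.137, -0.018, 1.834]
ft_force: [0.4, 0.0, -2.4]
opening: 0.577
```

Run:
```python
from h import *
go(384,337,120,1.842)
```

```text
t 25.5 P [486.   48.  146.8] rot [ 3.137 -0.018  1.834] open 54.9 F [ 0.4  0.  -2.4]
need tool x 305.6 y -23.3 z 26.8 turn -0.008
```

>>> {"fn": "send_rows", "kwargs": {"plan": "45 -3 0 0 30; 45 -3 0 0 30; 45 -3 0 0 30; 45 -3 0 0 30; 40 -3 0 0 30; 30 -2 0 0 30; 12 0 0 -0.008 30; 0 0 0 0 30"}}

```text
t: 26.3
eef_pos: [386.2, 311.5, 147.9]
tcp_rot: [-3.139, -0.018, 1.849]
ft_force: [-0.3, -0.5, -2.0]
opening: 0.573
```

Run:
```python
from h import *
p=eyes.read_camera('wrist'); save(p,'w8')
go(384,337,73,1.842)
```

```text
t 26.4 P [386.3 310.7 147.8] rot [-3.139 -0.018  1.848] open 54.3 F [-1.  -1.5 -3.4]
need tool x 25.9 y 4.9 z 74.8 turn 0.006
```

View pics/w8.png

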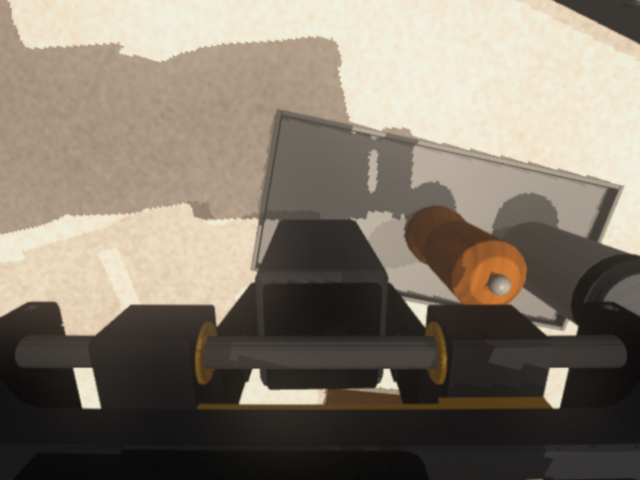

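>>> {"fn": "send_rows", "kwargs": {"plan": "14 3 0 0 30; 11 2 5 0 30; 0 0 15 0 30; 0 0 20 0 30; 0 0 18 0 30; 0 0 8 0 30; 0 0 0 0 30"}}

```text
t: 27.05
eef_pos: [386.5, 337.2, 78.7]
tcp_rot: [-3.139, -0.018, 1.841]
ft_force: [0.4, 0.7, -2.5]
opening: 0.573
```

Run:
```python
from h import *
go(384,337,73,1.842)
```

```text
t 27.1 P [386.5 337.2  78.7] rot [-3.139 -0.018  1.841] open 54.5 F [ 0.4  0.7 -2.5]
need tool x 0.5 y -2.5 z 5.7 turn -0.001
```

>>> {"fn": "send_rows", "kwargs": {"plan": "0 -1 2 0 30; 0 0 2 0 30; 0 0 0.5 0 30; 0 0 0.5 0 30"}}

```text
t: 27.45
eef_pos: [386.5, 337.4, 74.9]
tcp_rot: [3.141, -0.019, 1.84]
ft_force: [1.1, -0.0, -2.3]
opening: 0.573
```

>>> {"fn": "send_rows", "kwargs": {"plan": "0 0 0.8 0 30; 0 0 0.8 0 30"}}

```text
t: 27.65
eef_pos: [386.7, 337.6, 73.9]
tcp_rot: [3.14, -0.019, 1.84]
ft_force: [-0.3, 0.1, -1.8]
opening: 0.571
```

>>> {"fn": "send_rows", "kwargs": {"plan": "0 0 1 0 30; 0 0 1 0 30"}}

```text
t: 27.85
eef_pos: [386.1, 337.6, 72.7]
tcp_rot: [3.141, -0.019, 1.84]
ft_force: [-7.6, -1.2, 13.5]
opening: 0.571
```

>>> {"fn": "send_rows", "kwargs": {"plan": "0 0 -0.5 0 55; 0 0 0 0 60; 0 0 0 0 66; 0 0 0 0 72; 0 0 0 0 72; 0 0 0 0 72"}}

```text
t: 28.45
eef_pos: [386.6, 337.9, 73.7]
tcp_rot: [3.139, -0.02, 1.84]
ft_force: [-0.2, 0.3, 0.9]
opening: 0.756
```

>>> {"fn": "send_rows", "kwargs": {"plan": "0 0 -20 0 72; 0 0 -50 0 72; 0 0 -50 0 80; 0 0 0 0 80"}}

```text
t: 28.85
eef_pos: [386.9, 335.3, 196.6]
tcp_rot: [-3.14, -0.019, 1.839]
ft_force: [0.0, 0.9, -0.6]
opening: 0.829
```

Run:
```python
from h import *
p=eyes.read_camera('scene'); save(p,'c5'); q=eyes.read_camera('wrist'); save(q,'w9')
go(581,4,150,1.74)
```

```text
t 28.9 P [385.3 334.2 192.1] rot [-3.134 -0.017  1.839] open 79.7 F [ 0.1 -0.2 -0.9]
need tool x -370.3 y 101.1 z 42.1 turn 0.099
```

View pics/c5.png

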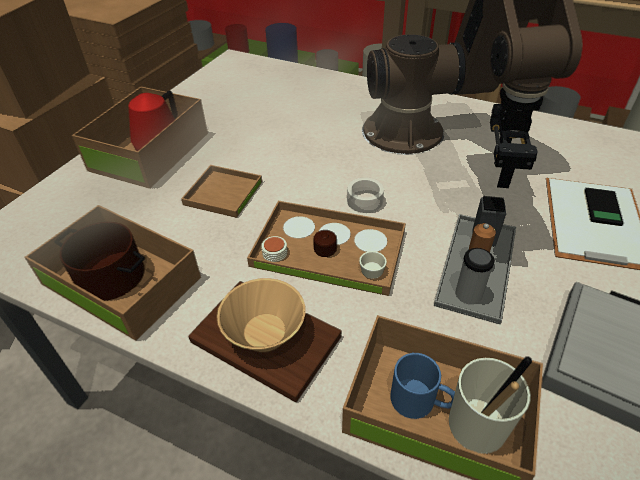

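View pics/w9.png

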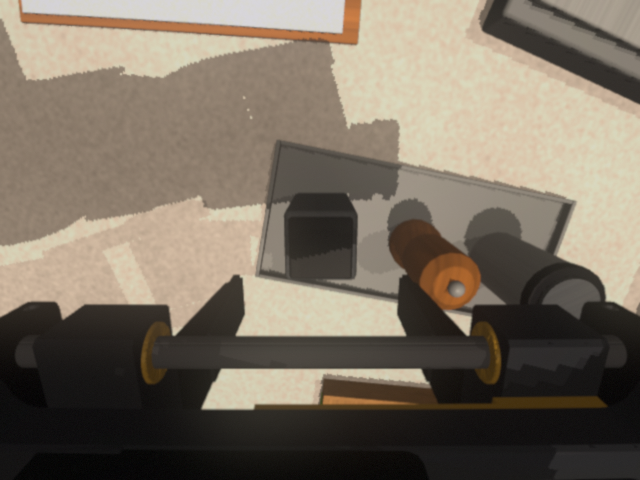

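All three are standing upright in the holding tray, at (490,215), (482,240) and (475,275) in the scene view. The pot is next.

>>> {"fn": "send_rows", "kwargs": {"plan": "-25 7 0 0.05 85; -40 11 0 0.049 95; -45 9 0 0 95; -45 9 0 0 95; -45 9 0 0 95; -45 9 0 0 95; -45 9 0 0 95; -35 8 0 0 95"}}

```text
t: 29.75
eef_pos: [512.2, 19.2, 174.2]
tcp_rot: [-3.115, -0.016, 1.744]
ft_force: [1.2, 0.2, 0.3]
opening: 1.001
```

Run:
```python
from h import *
go(581,4,150,1.74)
```

```text
t 29.8 P [512.2  19.2 174.2] rot [-3.115 -0.016  1.744] open 95.2 F [1.2 0.2 0.3]
need tool x -26.8 y 65.1 z 24.2 turn 0.004
```

>>> {"fn": "send_rows", "kwargs": {"plan": "-5 25 0 0 95; -10 25 0 0 95; -8 15 0 0 95; 0 0 0 0 95; 0 0 0 0 95"}}

```text
t: 30.25
eef_pos: [580.0, 1.6, 162.3]
tcp_rot: [-3.101, -0.02, 1.736]
ft_force: [-0.5, 0.1, -0.4]
opening: 0.998
```

Run:
```python
from h import *
p=eyes.read_camera('wrist'); save(p,'w10')
r=regions_of('pot',p); print([ (x['bbox'],x['confidence']) for x in r[:1]])
m=r[0]['pixels']; v,u=np.nonzero(m); print(u.mean(),v.mean())
go(581,4,30,1.74)
```

```text
[([296.8, 199.3, 60.6, 69.5], 0.75)]
326.6829406755606 234.1430598921374
t 30.4 P [579.9   1.8 162.9] rot [-3.101 -0.02   1.736] open 95.0 F [ 0.3  0.1 -0. ]
need tool x 2.0 y 1.4 z 132.9 turn -0.004
```

View pics/w10.png

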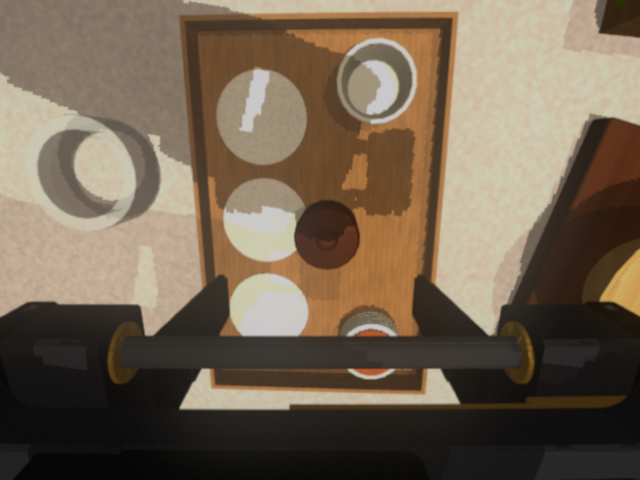

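```bash
cat >> h.py <<'E'
from scipy.spatial.transform import Rotation as Ro
def go(x,y,z,yaw=None):
    s=env.state(); P=np.array(s['eef_pos']); r=s['tcp_rot']
    R=Ro.from_euler('xyz',r); d=R.inv().apply(np.array([x,y,z])-P)
    g=P-19*R.as_matrix()[:,2]
    print('t',round(s['t'],1),'P',P.round(1),'rot',np.round(r,3),'open',round(s['opening']*95.1,1),'F',np.round(s['ft_force'],1),'graspxy',g[:2].round(1))
    print('need tool',d.round(1),'' if yaw is None else 'turn %.3f'%((r[2]-yaw+np.pi)%(2*np.pi)-np.pi))
E
python3 - <<'E'
from h import *
p=eyes.read_camera('wrist')
print(onz(p,327,240,50),onz(p,326.5,234,35))
go(581,4,14,1.74)
E
```

```text
[581.28477671   3.54181652  50.        ] [580.28242912   4.84559769  35.        ]
t 30.4 P [580.1   1.9 163.4] rot [-3.102 -0.02   1.737] open 94.9 F [-0.2 -0.2  0.4] graspxy [580.9   1.6]
need tool [ -1.    7.1 149.3] turn -0.003
```

>>> {"fn": "send_rows", "kwargs": {"plan": "-1 7 15 0 95; 0 0 25 0 95; 0 0 25 0 95; 0 0 25 0 95; 0 0 20 0 95; 0 0 10 0 95; 0 0 0 0 95"}}

```text
t: 31.1
eef_pos: [581.5, 5.8, 36.1]
tcp_rot: [-3.104, -0.019, 1.739]
ft_force: [0.9, 0.2, 0.1]
opening: 0.998
```

Run:
```python
from h import *
go(581,4,14,1.74)
```

```text
t 31.1 P [581.5   5.8  36.1] rot [-3.104 -0.019  1.739] open 95.0 F [0.9 0.2 0.1] graspxy [582.3   5.5]
need tool [-2.1  0.  22.1] turn -0.001
```

>>> {"fn": "send_rows", "kwargs": {"plan": "-2 0 8 0 95; 0 0 8 0 95; 0 0 4 0 95; 0 0 0 0 95"}}

```text
t: 31.5
eef_pos: [582.1, 3.9, 16.1]
tcp_rot: [-3.107, -0.018, 1.739]
ft_force: [0.1, -0.8, 0.1]
opening: 0.998
```

Run:
```python
from h import *
go(581,4,14,1.74)
```

```text
t 31.5 P [582.1   3.9  16.1] rot [-3.107 -0.018  1.739] open 94.9 F [ 0.1 -0.8  0.1] graspxy [582.8   3.7]
need tool [ 0.2 -1.   2.2] turn -0.001
```

>>> {"fn": "send_rows", "kwargs": {"plan": "0 -1.5 2 0 30; 0 0 0 0 30; 0 0 0 0 30; 0 0 0 0 30; 0 0 0 0 30; 0 0 0 0 30; 0 0 0 0 30"}}

```text
t: 32.2
eef_pos: [581.0, 3.7, 15.3]
tcp_rot: [-3.109, -0.018, 1.739]
ft_force: [0.4, -0.5, -1.0]
opening: 0.586
```

Run:
```python
from h import *
go(500,-350,100,1.74)
```

```text
t 32.2 P [581.    3.7  15.3] rot [-3.109 -0.018  1.739] open 55.7 F [ 0.4 -0.5 -1. ] graspxy [581.7   3.4]
need tool [-333.5 -142.   -86. ] turn -0.001
```

>>> {"fn": "send_rows", "kwargs": {"plan": "0 0 -5 0 30; 0 0 -15 0 30; 0 0 -30 0 30; 0 0 -30 0 30; -20 -8 0 0 30; -35 -15 0 0 30; -42 -18 0 0 30; -42 -18 0 0 30"}}

```text
t: 33.0
eef_pos: [549.1, -143.7, 99.4]
tcp_rot: [-3.109, -0.017, 1.747]
ft_force: [0.2, 0.5, -2.3]
opening: 0.584
```

>>> {"fn": "send_rows", "kwargs": {"plan": "-42 -18 0 0 30; -42 -18 0 0 30; -42 -18 0 0 30; -30 -13 0 0 30; -20 -8 0 0 30; 0 0 0 0 30; 0 0 0 0 30"}}

```text
t: 33.7
eef_pos: [501.2, -342.8, 100.2]
tcp_rot: [-3.11, -0.017, 1.741]
ft_force: [-0.1, -0.5, -1.2]
opening: 0.585
```

Run:
```python
from h import *
p=eyes.read_camera('side'); save(p,'s5')
q=eyes.read_camera('wrist'); save(q,'w11')
go(500,-350,16,1.74)
```

```text
t 33.8 P [ 501.6 -342.1  100.3] rot [-3.11  -0.016  1.743] open 55.7 F [-0.9 -0.4 -2.2] graspxy [ 502.2 -342.3]
need tool [-8.8 -0.2 84.2] turn 0.003
```

View pics/s5.png

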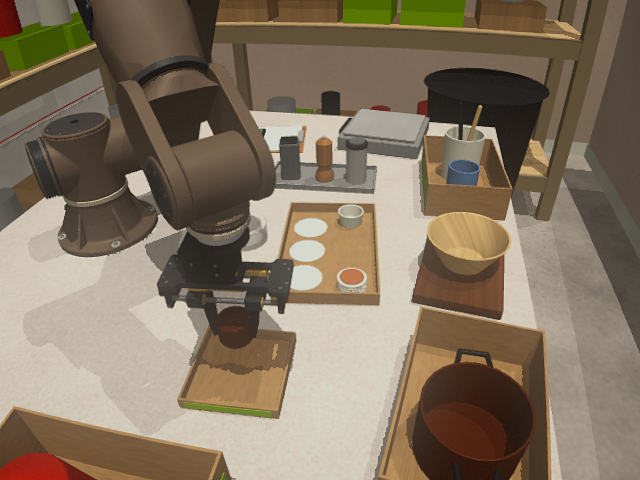

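View pics/w11.png

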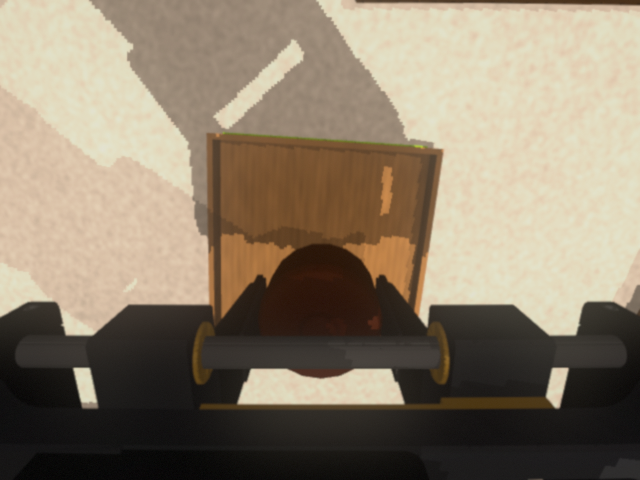

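Run:
```python
from h import *
q=eyes.read_camera('wrist')
a=onz(q,208,134,22)[:2]; b=onz(q,441,151,22)[:2]; d=(b-a)/np.linalg.norm(b-a); n=np.array([d[1],-d[0]])
print(a,b,np.linalg.norm(b-a),'centre',(a+b)/2+80*n)
c=(a+b)/2+80*n; go(*c,16,1.74)
```

```text
[ 410.51590552 -272.90877436] [ 567.37196891 -257.04888401] 157.65583004150463 centre [ 496.99179201 -344.57300003]
t 33.9 P [ 501.7 -341.9  100.3] rot [-3.11  -0.016  1.743] open 55.9 F [-0.6 -0.8 -1.5] graspxy [ 502.3 -342.1]
need tool [-3.2 -2.4 84.4] turn 0.003
```

>>> {"fn": "send_rows", "kwargs": {"plan": "-3 -3 10 0 30; 0 0 20 0 30; 0 0 25 0 30; 0 0 15 0 30; 0 0 6 0 30; 0 0 0 0 30"}}

```text
t: 34.45
eef_pos: [497.6, -340.7, 20.2]
tcp_rot: [-3.11, -0.016, 1.75]
ft_force: [-0.1, -0.2, -2.0]
opening: 0.583
```

Run:
```python
from h import *
go(497,-345,15.3,1.74)
```

```text
t 34.5 P [ 497.6 -340.7   20.2] rot [-3.11  -0.016  1.75 ] open 55.5 F [-0.1 -0.2 -2. ] graspxy [ 498.3 -340.9]
need tool [-4.2 -1.2  4.8] turn 0.010
```

>>> {"fn": "send_rows", "kwargs": {"plan": "0 0 2 0 30; 0 0 1 0 30; 0 0 1 0 30; 0 0 0.5 0 30"}}

```text
t: 34.85
eef_pos: [498.4, -340.8, 17.2]
tcp_rot: [-3.112, -0.014, 1.751]
ft_force: [-1.0, 0.7, -1.8]
opening: 0.585
```

>>> {"fn": "send_rows", "kwargs": {"plan": "0 0 0.8 0 30; 0 0 0.7 0 30"}}

```text
t: 35.05
eef_pos: [498.6, -341.0, 16.3]
tcp_rot: [-3.113, -0.013, 1.751]
ft_force: [-0.3, 0.4, -2.2]
opening: 0.587
```

>>> {"fn": "send_rows", "kwargs": {"plan": "0 0 0.9 0 30; 0 0 0.6 0 30"}}

```text
t: 35.25
eef_pos: [498.7, -341.2, 15.2]
tcp_rot: [-3.113, -0.013, 1.751]
ft_force: [-2.4, 0.5, 8.1]
opening: 0.584
```

Contact with the floor. Releasing the pot and backing off upwards.

>>> {"fn": "send_rows", "kwargs": {"plan": "0 0 0 0 58; 0 0 0 0 64; 0 0 0 0 72; 0 0 0 0 76; 0 0 0 0 76; 0 0 0 0 76"}}

```text
t: 35.85
eef_pos: [499.1, -341.5, 15.7]
tcp_rot: [-3.114, -0.012, 1.751]
ft_force: [0.1, 0.4, 0.0]
opening: 0.796
```

>>> {"fn": "send_rows", "kwargs": {"plan": "0 0 -15 0 76; 0 0 -35 0 76; 0 0 -50 0 80; 0 0 -50 0 80; 0 0 0 0 80"}}

```text
t: 36.35
eef_pos: [503.4, -342.4, 173.7]
tcp_rot: [-3.113, -0.013, 1.751]
ft_force: [-0.4, -0.3, -1.0]
opening: 0.843
```

Run:
```python
from h import *
p=eyes.read_camera('side'); save(p,'s6')
go(386.3,337.6,165,1.84)
```

```text
t 36.4 P [ 502.5 -341.6  170.9] rot [-3.111 -0.016  1.75 ] open 80.0 F [-0.4  0.3 -0.3] graspxy [ 503.2 -341.8]
need tool [688.9   7.5  16.6] turn -0.090
```

View pics/s6.png

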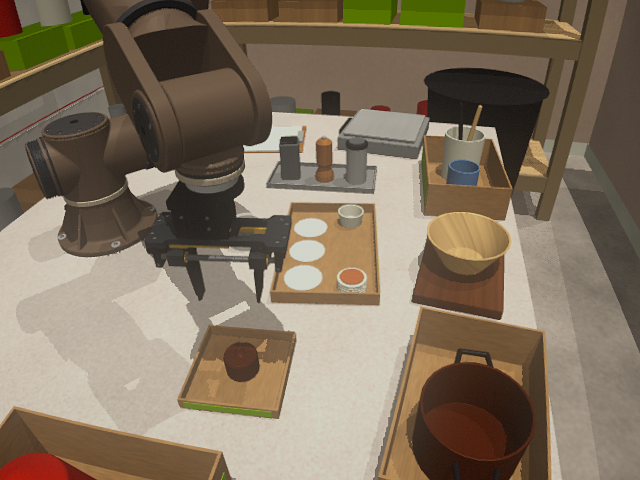

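>>> {"fn": "send_rows", "kwargs": {"plan": "0 0 0 -0.09 80; 30 3 0 0 80; 45 4.5 0 0 80; 45 4.5 0 0 80; 45 4.5 0 0 80; 45 4.5 0 0 80; 45 4.5 0 0 80; 45 4.5 0 0 80"}}

```text
t: 37.2
eef_pos: [445.1, -37.7, 171.7]
tcp_rot: [-3.106, -0.023, 1.836]
ft_force: [0.7, 1.1, -0.6]
opening: 0.839
```

Run:
```python
from h import *
go(386.3,337.6,165,1.84)
```

```text
t 37.2 P [445.1 -37.7 171.7] rot [-3.106 -0.023  1.836] open 79.8 F [ 0.7  1.1 -0.6] graspxy [445.9 -37.9]
need tool [377.3  42.2  14. ] turn -0.004
```

>>> {"fn": "send_rows", "kwargs": {"plan": "45 5 0 0 80; 45 5 0 0 80; 45 5 0 0 80; 45 5 0 0 80; 45 5 0 0 80; 45 5 0 0 80; 40 5 0 0 80; 30 3 0 0 80"}}

```text
t: 38.0
eef_pos: [383.0, 314.3, 174.9]
tcp_rot: [-3.097, -0.024, 1.836]
ft_force: [0.0, -0.6, 0.7]
opening: 0.843
```

Run:
```python
from h import *
go(386.3,337.6,165,1.84)
```

```text
t 38.0 P [383.  314.3 174.9] rot [-3.097 -0.024  1.836] open 80.1 F [ 0.  -0.6  0.7] graspxy [384.  314.1]
need tool [21.4  9.7 10. ] turn -0.004
```

>>> {"fn": "send_rows", "kwargs": {"plan": "13 6 0 0 80; 8 4 0 0 80; 0 0 8 0 80; 0 0 8 0 80; 0 0 8 0 80; 0 0 8 0 80; 0 0 0 0 80"}}

```text
t: 38.7
eef_pos: [384.4, 336.5, 137.6]
tcp_rot: [-3.091, -0.022, 1.837]
ft_force: [-0.0, 0.1, 0.1]
opening: 0.838
```

Run:
```python
from h import *
p=eyes.read_camera('wrist'); save(p,'w12')
go(386.3,337.6,73,1.84)
R=Ro.from_euler('xyz',[3.141,-.019,1.84]).as_matrix(); print('tin grasp pt at release',np.array([386.3,337.6])-19*R[:2,2])
R=Ro.from_euler('xyz',[3.134,-.016,1.841]).as_matrix(); print('tin grasp pt at pick',np.array([539.6,-88.9])-19*R[:2,2])
R=Ro.from_euler('xyz',[3.104,.002,1.73]).as_matrix(); print('mill release',np.array([482.5,340.3])-19*R[:2,2])
R=Ro.from_euler('xyz',[3.107,.005,1.74]).as_matrix(); print('mill pick',np.array([521.7,.5])-19*R[:2,2])
R=Ro.from_euler('xyz',[3.133,.004,1.737]).as_matrix(); print('can release',np.array([575.4,346.8])-19*R[:2,2])
R=Ro.from_euler('xyz',[3.118,.003,1.739]).as_matrix(); print('can pick',np.array([508.3,89.8])-19*R[:2,2])
```

```text
t 38.8 P [384.5 336.7 138.1] rot [-3.092 -0.022  1.837] open 80.0 F [ 0.2 -0.5 -0.3] graspxy [385.6 336.6]
need tool [-1.   5.2 64.9] turn -0.003
tin grasp pt at release [386.38515231 337.24902827]
tin grasp pt at pick [539.54211541 -89.23145562]
mill release [481.78891837 340.22428645]
mill pick [5.21036267e+02 4.82928004e-01]
can release [575.2264184  346.84794035]
can pick [507.84856705  89.78114279]
```

View pics/w12.png

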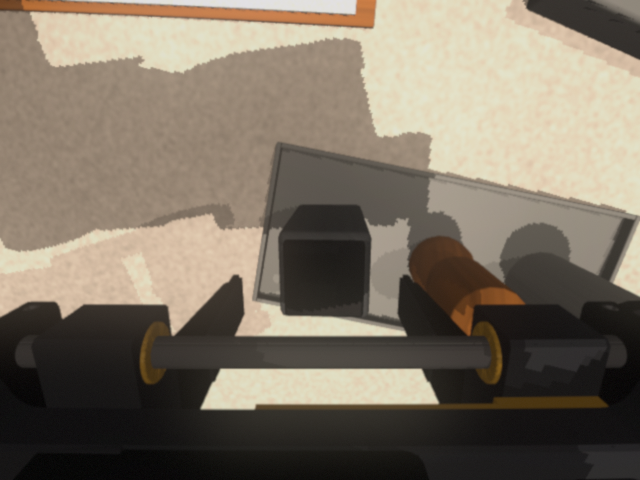

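>>> {"fn": "send_rows", "kwargs": {"plan": "0 0 -40 0 80; 0 0 0 0 80; 0 45 0 0 80; 0 0 0 0 80"}}

```text
t: 39.15
eef_pos: [431.5, 347.7, 177.6]
tcp_rot: [-3.092, -0.022, 1.836]
ft_force: [0.1, 0.7, -0.4]
opening: 0.843
```

>>> {"fn": "send_rows", "kwargs": {"plan": "0 -45 0 0 80; 0 0 0 0 80"}}

```text
t: 39.35
eef_pos: [387.3, 334.9, 178.7]
tcp_rot: [-3.091, -0.022, 1.834]
ft_force: [-1.1, 0.1, 0.4]
opening: 0.84
```

>>> {"fn": "send_rows", "kwargs": {"plan": "0 0 -50 0 80; 0 0 0 0 80"}}

```text
t: 39.55
eef_pos: [389.6, 334.2, 229.5]
tcp_rot: [-3.09, -0.021, 1.834]
ft_force: [-0.6, -0.3, -0.5]
opening: 0.843
```

>>> {"fn": "send_rows", "kwargs": {"plan": "0 0 50 0 80; 0 0 0 0 80"}}

```text
t: 39.75
eef_pos: [387.5, 334.8, 180.3]
tcp_rot: [-3.095, -0.023, 1.834]
ft_force: [0.1, 0.3, -0.3]
opening: 0.842
```

>>> {"fn": "send_rows", "kwargs": {"plan": "0 0 -30 0 80; 0 0 0 0 80; 0 0 -30 0 80; 0 0 0 0 80; 0 0 45 0 80; 0 0 45 0 80; 0 0 0 0 80"}}

```text
t: 40.45
eef_pos: [388.6, 336.1, 157.0]
tcp_rot: [-3.101, -0.025, 1.834]
ft_force: [0.1, -0.1, 0.7]
opening: 0.842
```

>>> {"fn": "send_rows", "kwargs": {"plan": "0 0 -40 0 80; 0 0 -40 0 80; 0 0 0 0 80"}}

```text
t: 40.75
eef_pos: [392.8, 335.0, 243.2]
tcp_rot: [-3.099, -0.024, 1.834]
ft_force: [-1.0, 0.5, -0.3]
opening: 0.844
```

>>> {"fn": "send_rows", "kwargs": {"plan": "0 40 0 0 80; 0 40 0 0 80; 0 40 0 0 80; 0 0 0 0 80"}}

```text
t: 41.15
eef_pos: [512.4, 367.4, 247.4]
tcp_rot: [-3.106, -0.026, 1.835]
ft_force: [-1.7, -1.1, -0.3]
opening: 0.844
```

>>> {"fn": "send_rows", "kwargs": {"plan": "0 -40 0 0 80; 0 -40 0 0 80; 0 -40 0 0 80; 0 0 0 0 80"}}

```text
t: 41.55
eef_pos: [393.1, 333.9, 254.5]
tcp_rot: [-3.105, -0.025, 1.833]
ft_force: [-0.1, 0.1, -0.6]
opening: 0.842
```

>>> {"fn": "send_rows", "kwargs": {"plan": "0 45 0 0 80; 0 45 0 0 80; 0 45 0 0 80; 0 0 0 0 80; 0 -40 0 0 80; 0 -40 0 0 80; 0 -40 0 0 80; 0 0 0 0 80"}}

```text
t: 42.35
eef_pos: [406.3, 336.5, 261.7]
tcp_rot: [-3.109, -0.026, 1.834]
ft_force: [0.5, 0.4, 0.2]
opening: 0.844
```

>>> {"fn": "send_rows", "kwargs": {"plan": "0 45 0 0 80; 0 45 0 0 80; 0 45 0 0 80; 0 0 0 0 80; 0 -40 0 0 80; 0 -40 0 0 80; 0 -40 0 0 80; 0 0 0 0 80"}}

```text
t: 43.15
eef_pos: [419.3, 339.2, 267.0]
tcp_rot: [-3.112, -0.027, 1.835]
ft_force: [1.3, 0.2, 0.1]
opening: 0.84
```

>>> {"fn": "send_rows", "kwargs": {"plan": "0 45 0 0 80; 0 45 0 0 80; 0 45 0 0 80; 0 0 0 0 80; 0 -40 0 0 80; 0 -40 0 0 80; 0 -40 0 0 80; 0 0 0 0 80"}}

```text
t: 43.95
eef_pos: [432.3, 342.0, 270.9]
tcp_rot: [-3.114, -0.028, 1.836]
ft_force: [-0.1, 0.8, 0.6]
opening: 0.84
```

Run:
```python
from h import *
go(386.4,337.3,165,1.84)
```

```text
t 44.0 P [432.3 342.  270.9] rot [-3.114 -0.028  1.836] open 79.9 F [-0.1  0.8  0.6] graspxy [433.  341.6]
need tool [  4.6 -42.6 107.3] turn -0.004
```

>>> {"fn": "send_rows", "kwargs": {"plan": "2 -21 0 -0.002 80; 2 -21 0 -0.002 80; 0 0 0 0 80; 0 0 45 0 80; 0 0 45 0 80; 0 0 0 0 80"}}

```text
t: 44.55
eef_pos: [388.8, 337.6, 185.7]
tcp_rot: [-3.125, -0.031, 1.841]
ft_force: [1.1, 0.1, 0.7]
opening: 0.841
```

Run:
```python
from h import *
p=eyes.read_camera('wrist'); save(p,'w13')
go(386.4,337.3,73,1.84)
```

```text
t 44.6 P [390.  338.3 188.3] rot [-3.129 -0.032  1.841] open 79.7 F [ 0.8 -0.5  0.6] graspxy [390.4 337.7]
need tool [ -3.6  -2.2 115.3] turn 0.001
```

View pics/w13.png

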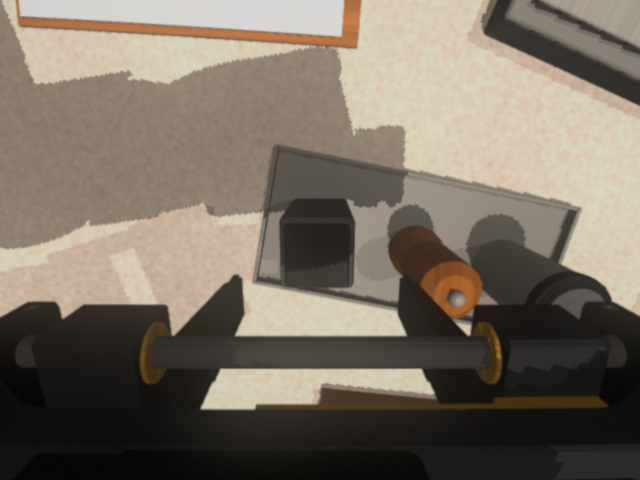

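>>> {"fn": "send_rows", "kwargs": {"plan": "-3.5 -2.5 20 0 80; 0 0 25 0 80; 0 0 25 0 80; 0 0 20 0 80; 0 0 12 0 80; 0 0 0 0 80; 0 0 0 0 80"}}

```text
t: 45.3
eef_pos: [397.4, 342.5, 97.0]
tcp_rot: [3.136, -0.038, 1.841]
ft_force: [-0.5, -0.1, 0.0]
opening: 0.838
```

Run:
```python
from h import *
go(386.4,337.8,73,1.84)
```

```text
t 45.3 P [397.4 342.5  97. ] rot [ 3.136 -0.038  1.841] open 79.7 F [-0.5 -0.1  0. ] graspxy [397.5 341.8]
need tool [ -2.5 -12.   23.8] turn 0.001
```

>>> {"fn": "send_rows", "kwargs": {"plan": "-1 -6 0 0 80; -1 -6 0 0 80; 0 0 8 0 80; 0 0 8 0 80; 0 0 0 0 80"}}

```text
t: 45.8
eef_pos: [386.5, 338.3, 83.0]
tcp_rot: [3.131, -0.039, 1.841]
ft_force: [0.4, -0.3, 0.6]
opening: 0.847
```

Run:
```python
from h import *
go(386.4,337.8,73,1.84)
```

```text
t 45.8 P [386.5 338.3  83. ] rot [ 3.131 -0.039  1.841] open 80.6 F [ 0.4 -0.3  0.6] graspxy [386.5 337.6]
need tool [-0.9 -0.3 10. ] turn 0.001
```

>>> {"fn": "send_rows", "kwargs": {"plan": "-1 -0.5 5 0 80; 0 0 5 0 80; 0 0 0 0 80"}}

```text
t: 46.1
eef_pos: [386.3, 337.6, 71.6]
tcp_rot: [3.132, -0.039, 1.841]
ft_force: [0.3, -0.6, 0.1]
opening: 0.841
```

Run:
```python
from h import *
go(386.4,337.8,73,1.84)
```

```text
t 46.1 P [386.3 337.6  71.6] rot [ 3.132 -0.039  1.841] open 80.0 F [ 0.3 -0.6  0.1] graspxy [386.3 336.8]
need tool [ 0.2  0.2 -1.4] turn 0.001
```

>>> {"fn": "send_rows", "kwargs": {"plan": "0 0 0 0 30; 0 0 0 0 30; 0 0 0 0 30; 0 0 0 0 30; 0 0 0 0 30; 0 0 0 0 30"}}

```text
t: 46.7
eef_pos: [386.2, 337.5, 71.5]
tcp_rot: [3.132, -0.039, 1.841]
ft_force: [0.1, 0.6, -1.6]
opening: 0.572
```

Run:
```python
from h import *
go(539.5,-89,145,1.841)
```

```text
t 46.7 P [386.2 337.5  71.5] rot [ 3.132 -0.039  1.841] open 54.4 F [ 0.1  0.6 -1.6] graspxy [386.2 336.8]
need tool [-448.8   34.6  -90.7] turn 0.000
```

>>> {"fn": "send_rows", "kwargs": {"plan": "0 0 -5 0 30; 0 0 -15 0 30; 0 0 -25 0 30; 0 0 -25 0 30; -20 2 -1 0 30; -35 3 -1 0 30; -45 3 -2 0 30; -45 3 -2 0 30"}}

```text
t: 47.5
eef_pos: [435.6, 197.4, 146.9]
tcp_rot: [3.131, -0.039, 1.849]
ft_force: [0.6, -0.1, -3.0]
opening: 0.571
```

>>> {"fn": "send_rows", "kwargs": {"plan": "-45 3 -2 0 30; -45 3 -2 0 30; -45 3 -2 0 30; -45 3 -2 0 30; -40 3 -2 0 30; -35 3 -1 0 30; -25 2 -1 0 30; 0 0 0 0 30"}}

```text
t: 48.3
eef_pos: [535.2, -83.3, 151.5]
tcp_rot: [3.127, -0.037, 1.845]
ft_force: [-0.3, 1.7, -2.1]
opening: 0.572
```

Run:
```python
from h import *
p=eyes.read_camera('wrist'); save(p,'w14')
go(539,-89,110,1.841)
```

```text
t 48.4 P [534.5 -82.1 151.4] rot [ 3.128 -0.037  1.845] open 54.3 F [-0.5  0.  -2.7] graspxy [534.4 -82.8]
need tool [-9.4  1.9 41.1] turn 0.004
```

View pics/w14.png

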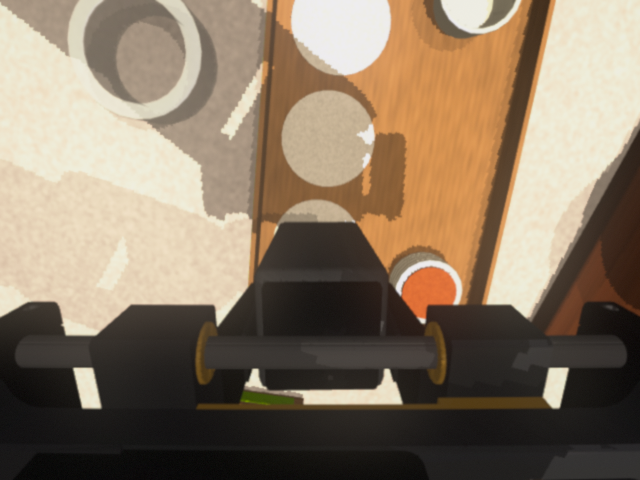

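>>> {"fn": "send_rows", "kwargs": {"plan": "-8 1 5 0.003 30; 0 0 12 0 30; 0 0 15 0 30; 0 0 15 0 30; 0 0 12 0 30; 0 0 5 0 30; 0 0 0 0 30"}}

```text
t: 49.05
eef_pos: [535.5, -81.6, 81.6]
tcp_rot: [3.131, -0.04, 1.847]
ft_force: [-0.8, 0.2, -2.7]
opening: 0.57
```

Run:
```python
from h import *
go(538.8,-88.6,71.5,1.841)
```

```text
t 49.0 P [535.5 -81.6  81.6] rot [ 3.131 -0.04   1.847] open 54.2 F [-0.8  0.2 -2.7] graspxy [535.5 -82.4]
need tool [-8.   1.2  9.8] turn 0.006
```

>>> {"fn": "send_rows", "kwargs": {"plan": "-8 1.5 0 0.006 30; 0 0 2 0 30; 0 0 2 0 30; 0 0 0 0 30; 0 0 0 0 30"}}

```text
t: 49.55
eef_pos: [540.1, -89.1, 78.2]
tcp_rot: [3.129, -0.039, 1.842]
ft_force: [0.1, 0.7, -2.2]
opening: 0.568
```

Run:
```python
from h import *
go(538.8,-88.6,71.5,1.841)
```

```text
t 49.5 P [540.1 -89.1  78.2] rot [ 3.129 -0.039  1.842] open 54.0 F [ 0.1  0.7 -2.2] graspxy [540.  -89.9]
need tool [ 0.5 -1.2  6.8] turn 0.001
```

>>> {"fn": "send_rows", "kwargs": {"plan": "0.5 -1.5 2 0 30; 0 0 2 0 30; 0 0 0.5 0 30; 0 0 0 0 30"}}

```text
t: 49.95
eef_pos: [538.3, -88.8, 73.7]
tcp_rot: [3.129, -0.038, 1.841]
ft_force: [0.1, -0.0, -2.5]
opening: 0.571
```

Run:
```python
from h import *
go(538.8,-88.6,71.5,1.841)
```

```text
t 50.0 P [538.3 -88.8  73.7] rot [ 3.129 -0.038  1.841] open 54.3 F [ 0.1 -0.  -2.5] graspxy [538.2 -89.6]
need tool [-0.   0.5  2.2] turn 0.000
```

>>> {"fn": "send_rows", "kwargs": {"plan": "0 0.4 0.8 0 30; 0 0 0.7 0 30; 0 0 0 0 30"}}

```text
t: 50.25
eef_pos: [538.7, -88.6, 72.1]
tcp_rot: [3.129, -0.038, 1.842]
ft_force: [0.2, 0.3, -2.2]
opening: 0.573
```

>>> {"fn": "send_rows", "kwargs": {"plan": "0 0 0.7 0 30; 0 0 0.4 0 30"}}

```text
t: 50.45
eef_pos: [538.8, -88.7, 71.3]
tcp_rot: [3.129, -0.038, 1.842]
ft_force: [-3.5, -1.0, 7.8]
opening: 0.57
```

Contact at the target position. Releasing the tin.

>>> {"fn": "send_rows", "kwargs": {"plan": "0 0 0 0 56; 0 0 0 0 62; 0 0 0 0 70; 0 0 0 0 80; 0 0 0 0 90; 0 0 -5 0 95"}}

```text
t: 51.05
eef_pos: [539.1, -88.8, 76.4]
tcp_rot: [3.128, -0.038, 1.842]
ft_force: [-0.2, 0.3, 0.0]
opening: 0.933
```

>>> {"fn": "send_rows", "kwargs": {"plan": "0 0 -20 0 95; 0 0 -40 0 95; 0 0 -45 0 95; 0 0 -20 0 95; 0 0 0 0 95"}}

```text
t: 51.55
eef_pos: [538.4, -94.0, 207.2]
tcp_rot: [3.129, -0.038, 1.841]
ft_force: [-0.1, 0.2, -0.8]
opening: 0.998
```

Run:
```python
from h import *
p=eyes.read_camera('wrist'); save(p,'w15')
go(482,340.2,175,1.73)
```

```text
t 51.6 P [538.1 -93.9 205.9] rot [ 3.13  -0.039  1.841] open 95.1 F [-0.2  0.6  0.3] graspxy [538.  -94.6]
need tool [431.7  61.5  48.5] turn 0.111
```

View pics/w15.png

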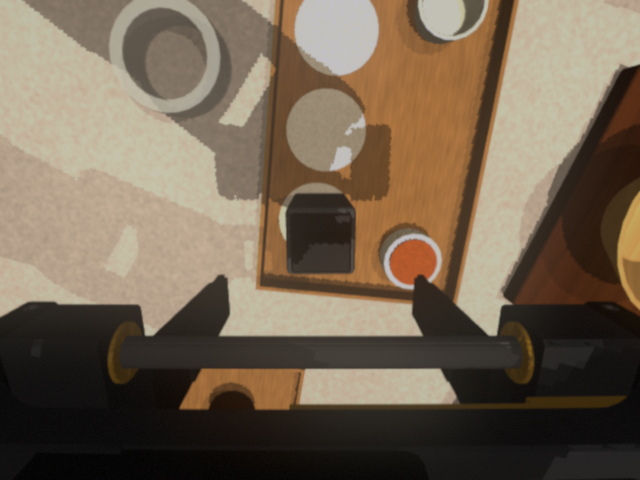

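Run:
```python
import cv2
a=cv2.imread('pics/w15.png')[180:280,270:370]; cv2.imwrite('pics/tin3.png',cv2.resize(a,(600,600),interpolation=cv2.INTER_CUBIC))
```

```text
(no output)
```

View pics/tin3.png

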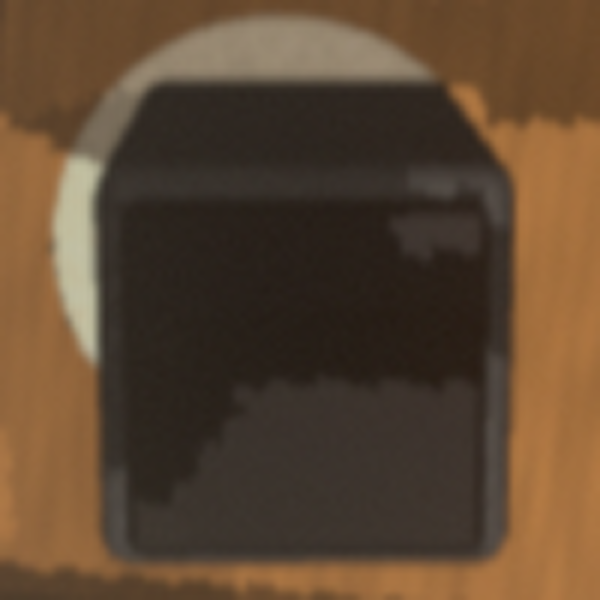

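Run:
```python
from h import *
from scipy.optimize import least_squares
p=eyes.read_camera('wrist')
S=np.array([onz(p,270+u/6,180+v/6,112)[:2] for u,v in [(98,178),(512,172),(505,553),(104,558)]])
B=np.array([[-27,27],[27,27],[27,-27],[-27,-27]])
def T(q,l): c,s=np.cos(q[2]),np.sin(q[2]); return np.array(l)@np.array([[c,s],[-s,c]])+q[:2]
r=least_squares(lambda q:(T(q,B)-S).ravel(),[540,-88,.27]); print('tin',r.x.round(3))
b=np.array([onz(p,270+u/6,180+v/6,4)[:2] for u,v in [(155,82),(440,83)]]); print(b.mean(0),T(r.x,[0,27]),np.arctan2(*(b[1]-b[0])[::-1]))
print('d2',onz(p,326.5,129.5,4))
go(482,340.2,175,1.73)
```

```text
tin [ 5.38467e+02 -8.66770e+01  2.74000e-01]
[531.83313993 -62.40081723] [531.15373926 -60.68635712] 0.26444472481573755
d2 [521.43676243   1.45225599   4.        ]
t 51.6 P [537.5 -93.6 204.5] rot [ 3.132 -0.04   1.841] open 94.9 F [ 0.3  0.1 -1.2] graspxy [537.6 -94.4]
need tool [431.4  62.   47.5] turn 0.111
```

>>> {"fn": "send_rows", "kwargs": {"plan": "0 0 0 0.111 90; 30 1 2 0 80; 45 1.5 4 0 72; 45 1.5 4 0 72; 45 1.5 4 0 72; 45 1.5 4 0 72; 45 1.5 4 0 72; 45 1.5 4 0 72"}}

```text
t: 52.45
eef_pos: [496.4, 210.9, 178.3]
tcp_rot: [-3.128, -0.044, 1.716]
ft_force: [-0.3, 0.6, -0.7]
opening: 0.76
```

Run:
```python
from h import *
go(482,340.2,175,1.73)
```

```text
t 52.5 P [496.4 210.9 178.3] rot [-3.128 -0.044  1.716] open 72.3 F [-0.3  0.6 -0.7] graspxy [496.8 210.1]
need tool [129.7   4.5   8.9] turn -0.014
```

>>> {"fn": "send_rows", "kwargs": {"plan": "38 1 3 -0.007 72; 35 1 2 -0.007 72; 25 1 1 0 72; 10 0 0 0 72; 0 0 0 0 72; 0 0 0 0 72"}}

```text
t: 53.05
eef_pos: [476.7, 325.4, 167.0]
tcp_rot: [-3.114, -0.04, 1.736]
ft_force: [-0.4, -0.1, -0.0]
opening: 0.757
```

Run:
```python
from h import *
p=eyes.read_camera('wrist'); save(p,'w16')
go(482,340.5,100,1.73)
```

```text
t 53.1 P [476.8 325.2 167.1] rot [-3.114 -0.04   1.736] open 71.9 F [ 0.5 -0.3 -0.5] graspxy [477.4 324.5]
need tool [11.6  9.5 67.3] turn 0.006
```

View pics/w16.png

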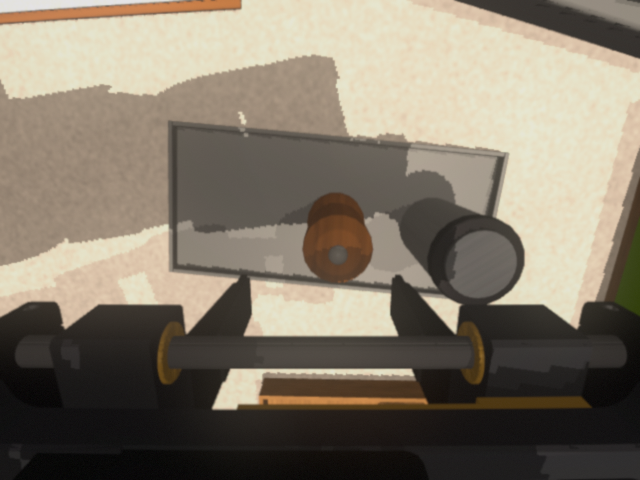

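>>> {"fn": "send_rows", "kwargs": {"plan": "6 4 0 -0 72; 7 4 0 0 72; 0 0 10 0 72; 0 0 12 0 72; 0 0 8 0 72; 0 0 0 0 72"}}

```text
t: 53.7
eef_pos: [483.1, 338.4, 134.5]
tcp_rot: [-3.113, -0.04, 1.731]
ft_force: [0.4, 0.4, 0.0]
opening: 0.755
```

Run:
```python
from h import *
go(481.8,340.9,72,1.73)
```

```text
t 53.7 P [483.1 338.4 134.5] rot [-3.113 -0.04   1.731] open 71.8 F [0.4 0.4 0. ] graspxy [483.7 337.8]
need tool [ 0.2  0.9 62.5] turn 0.001
```

>>> {"fn": "send_rows", "kwargs": {"plan": "0 0 12 0 72; 0 0 15 0 72; 0 0 15 0 72; 0 0 10 0 72; 0 0 3 0 72; 0 0 0 0 72"}}

```text
t: 54.3
eef_pos: [480.8, 340.1, 75.1]
tcp_rot: [-3.113, -0.039, 1.731]
ft_force: [-0.1, -0.1, 0.5]
opening: 0.754
```

Run:
```python
from h import *
go(481.4,340.9,71.2,1.73)
```

```text
t 54.3 P [480.8 340.1  75.1] rot [-3.113 -0.039  1.731] open 71.7 F [-0.1 -0.1  0.5] graspxy [481.4 339.5]
need tool [0.5 0.8 3.9] turn 0.001
```

>>> {"fn": "send_rows", "kwargs": {"plan": "0.7 0.5 2.5 0 72; 0 0 0 0 72; 0 0 0 0 30; 0 0 0 0 30; 0 0 0 0 30; 0 0 0 0 30; 0 0 0 0 30; 0 0 0 0 30"}}

```text
t: 55.1
eef_pos: [482.5, 341.5, 74.6]
tcp_rot: [-3.117, -0.041, 1.731]
ft_force: [0.9, -0.6, -1.7]
opening: 0.479
```

Run:
```python
from h import *
go(521,.5,145,1.74)
```

```text
t 55.1 P [482.5 341.5  74.6] rot [-3.117 -0.041  1.731] open 45.6 F [ 0.9 -0.6 -1.7] graspxy [483.1 340.8]
need tool [-339.7  -18.5  -83.8] turn -0.009
```

>>> {"fn": "send_rows", "kwargs": {"plan": "0 0 -5 0 30; 0 0 -15 0 30; 0 0 -25 0 30; 0 0 -25 0 30; -20 -1 -1 -0.009 30; -35 -2 -1 0 30; -45 -2 -2 0 30; -45 -2 -2 0 30"}}

```text
t: 55.9
eef_pos: [499.9, 194.4, 147.5]
tcp_rot: [-3.113, -0.04, 1.748]
ft_force: [0.6, -0.4, -2.9]
opening: 0.482
```

>>> {"fn": "send_rows", "kwargs": {"plan": "-45 -2 -2 0 30; -45 -2 -2 0 30; -40 -2 -2 0 30; -30 -2 -1 0 30; -18 -2 -1 0 30; 0 0 0 0 30"}}

```text
t: 56.5
eef_pos: [520.5, 5.6, 149.5]
tcp_rot: [-3.11, -0.04, 1.743]
ft_force: [-0.3, 0.3, -2.3]
opening: 0.478
```

Run:
```python
from h import *
p=eyes.read_camera('wrist'); save(p,'w17')
go(520.9,1.8,80,1.74)
```

```text
t 56.5 P [520.3   6.5 149.5] rot [-3.11  -0.041  1.744] open 45.3 F [ 0.4  0.2 -2.2] graspxy [521.1   5.9]
need tool [-7.6  1.9 69.2] turn 0.004
```

View pics/w17.png

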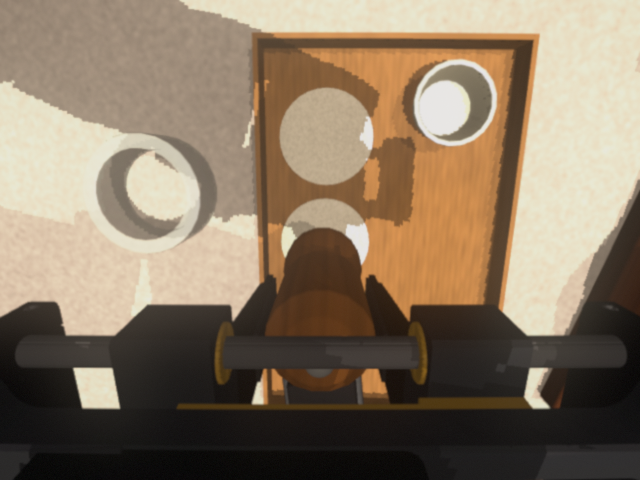

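>>> {"fn": "send_rows", "kwargs": {"plan": "-6 1.5 5 0.004 30; 0 0 12 0 30; 0 0 15 0 30; 0 0 15 0 30; 0 0 12 0 30; 0 0 4 0 30; 0 0 0 0 30"}}

```text
t: 57.25
eef_pos: [518.8, 8.3, 80.0]
tcp_rot: [-3.107, -0.042, 1.745]
ft_force: [0.3, -0.2, -2.3]
opening: 0.478
```

Run:
```python
from h import *
go(520.9,1.8,74.6,1.74)
```

```text
t 57.2 P [518.8   8.3  80. ] rot [-3.107 -0.042  1.745] open 45.4 F [ 0.3 -0.2 -2.3] graspxy [519.6   7.7]
need tool [-7.   1.1  5.1] turn 0.005
```

>>> {"fn": "send_rows", "kwargs": {"plan": "-7 1.5 0 0.004 30; 0 0 1.5 0 30; 0 0 0 0 30"}}

```text
t: 57.55
eef_pos: [522.1, 1.7, 78.6]
tcp_rot: [-3.108, -0.042, 1.742]
ft_force: [-0.3, -0.4, -3.2]
opening: 0.475
```

Run:
```python
from h import *
go(520.9,1.8,74.6,1.74)
```

```text
t 57.5 P [522.1   1.7  78.6] rot [-3.108 -0.042  1.742] open 45.2 F [-0.3 -0.4 -3.2] graspxy [522.8   1.1]
need tool [ 0.1 -1.   4.1] turn 0.002
```

>>> {"fn": "send_rows", "kwargs": {"plan": "0 -1 1.5 0 30; 0 0 1 0 30; 0 0 0.7 0 30; 0 0 0 0 30"}}

```text
t: 57.95
eef_pos: [521.2, 1.5, 76.0]
tcp_rot: [-3.109, -0.041, 1.741]
ft_force: [0.9, -0.2, -2.7]
opening: 0.478
```

Run:
```python
from h import *
go(520.9,1.8,74.6,1.74)
```

```text
t 58.0 P [521.2   1.5  76. ] rot [-3.109 -0.041  1.741] open 45.5 F [ 0.9 -0.2 -2.7] graspxy [521.9   0.8]
need tool [ 0.3 -0.2  1.4] turn 0.001
```

>>> {"fn": "send_rows", "kwargs": {"plan": "0.3 -0.3 0.8 0 30; 0 0 0.6 0 30"}}

```text
t: 58.15
eef_pos: [520.8, 1.8, 74.7]
tcp_rot: [-3.109, -0.041, 1.741]
ft_force: [-3.0, 0.2, 5.5]
opening: 0.48
```

>>> {"fn": "send_rows", "kwargs": {"plan": "0 0 0.7 0 30; 0 0 0.4 0 30"}}

```text
t: 58.35
eef_pos: [520.8, 1.8, 74.8]
tcp_rot: [-3.11, -0.041, 1.742]
ft_force: [-0.4, 0.2, 2.9]
opening: 0.477
```

>>> {"fn": "send_rows", "kwargs": {"plan": "0 0 0 0 47; 0 0 0 0 52; 0 0 0 0 60; 0 0 0 0 70; 0 0 0 0 80; 0 0 0 0 90"}}

```text
t: 58.95
eef_pos: [521.3, 1.8, 75.0]
tcp_rot: [-3.111, -0.04, 1.742]
ft_force: [0.0, 0.1, -0.3]
opening: 0.83
```

>>> {"fn": "send_rows", "kwargs": {"plan": "0 0 -20 0 95; 0 0 -40 0 95; 0 0 -45 0 95; 0 0 -20 0 95; 0 0 0 0 95"}}

```text
t: 59.45
eef_pos: [525.7, -2.7, 203.4]
tcp_rot: [-3.108, -0.041, 1.742]
ft_force: [0.4, -0.0, 0.1]
opening: 0.998
```

Run:
```python
from h import *
p=eyes.read_camera('wrist'); save(p,'w18')
go(575.2,347.5,175,1.737)
```

```text
t 59.5 P [525.3  -2.6 202.1] rot [-3.107 -0.042  1.741] open 95.0 F [ 0.8  0.3 -0.3] graspxy [526.1  -3.3]
need tool [335.1 110.   37.3] turn 0.004
```

View pics/w18.png

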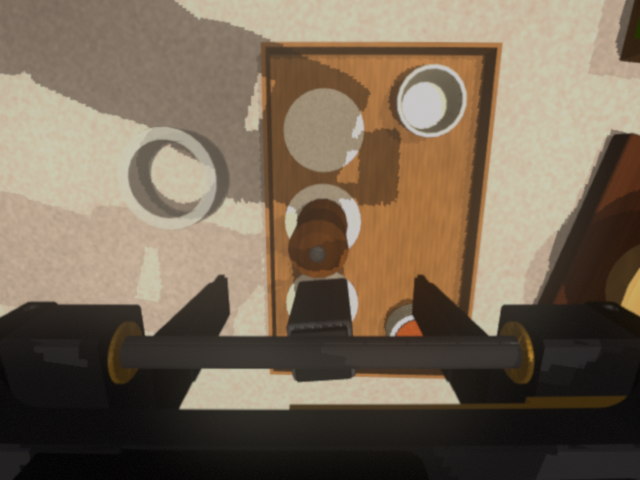

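Run:
```python
from h import *
p=eyes.read_camera('wrist')
print('mill',onz(p,317,254,134),'disc',onz(p,325,130,4))
```

```text
mill [520.59677376   1.05325655 134.        ] disc [507.34868459  91.97448251   4.        ]
```

>>> {"fn": "send_rows", "kwargs": {"plan": "25 8 1 0 95; 40 13 4 0 95; 45 15 4 0 95; 45 15 4 0 95; 45 15 4 0 95; 45 15 4 0 85; 35 12 3 0 82; 22 7 2 0 82"}}

```text
t: 60.35
eef_pos: [568.1, 321.2, 167.5]
tcp_rot: [-3.085, -0.041, 1.734]
ft_force: [-0.5, -1.5, -0.3]
opening: 0.868
```

Run:
```python
from h import *
go(575.2,347.5,140,1.737)
```

```text
t 60.4 P [568.1 321.2 167.5] rot [-3.085 -0.041  1.734] open 82.6 F [-0.5 -1.5 -0.3] graspxy [569.3 320.6]
need tool [23.6 12.9 27.8] turn -0.003
```

>>> {"fn": "send_rows", "kwargs": {"plan": "0 -45 -10 0 82; 0 -45 -10 0 82; 0 -45 -10 0 82; 0 0 0 0 82; 0 45 0 0 82; 0 45 0 0 82; 0 45 0 0 82; 0 0 0 0 82"}}

```text
t: 61.15
eef_pos: [564.1, 322.8, 176.8]
tcp_rot: [-3.059, -0.034, 1.74]
ft_force: [-1.7, -0.5, -0.0]
opening: 0.861
```

>>> {"fn": "send_rows", "kwargs": {"plan": "0 -45 -5 0 82; 0 -45 -5 0 82; 0 -45 -5 0 82; 0 0 0 0 82; 0 45 0 0 82; 0 45 0 0 82; 0 45 0 0 82; 0 0 0 0 82"}}

```text
t: 61.95
eef_pos: [562.4, 319.8, 175.4]
tcp_rot: [-3.04, -0.029, 1.738]
ft_force: [-1.5, -0.4, -0.5]
opening: 0.864
```

Run:
```python
from h import *
go(575.2,347.5,140,1.737)
```

```text
t 62.0 P [562.4 319.8 175.4] rot [-3.04  -0.029  1.738] open 82.1 F [-1.5 -0.4 -0.5] graspxy [564.4 319.6]
need tool [24.1 20.8 34.2] turn 0.001
```

>>> {"fn": "send_rows", "kwargs": {"plan": "0 -40 -20 0 82; 0 0 0 0 82; 0 -40 -20 0 82; 0 0 0 0 82; 0 -40 -20 0 82; 0 0 0 0 82; 0 0 -30 0 82; 0 0 0 0 82"}}

```text
t: 62.75
eef_pos: [452.4, 297.2, 265.2]
tcp_rot: [-3.02, -0.024, 1.736]
ft_force: [0.4, -0.4, -0.2]
opening: 0.865
```

>>> {"fn": "send_rows", "kwargs": {"plan": "0 40 30 0 82; 0 40 30 0 82; 0 40 30 0 82; 0 0 0 0 82"}}

```text
t: 63.15
eef_pos: [562.4, 317.9, 154.9]
tcp_rot: [-3.02, -0.024, 1.736]
ft_force: [-1.9, -0.9, -0.9]
opening: 0.863
```

>>> {"fn": "send_rows", "kwargs": {"plan": "0 0 -45 0 82; 0 0 -45 0 82; 0 0 -45 0 82; 0 0 0 0 82"}}

```text
t: 63.55
eef_pos: [580.2, 316.9, 284.8]
tcp_rot: [-3.009, -0.021, 1.735]
ft_force: [0.3, 0.3, 0.5]
opening: 0.865
```

>>> {"fn": "send_rows", "kwargs": {"plan": "0 0 45 0 82; 0 0 45 0 82; 0 0 45 0 82; 0 0 0 0 82"}}

```text
t: 63.95
eef_pos: [561.8, 316.5, 146.5]
tcp_rot: [-3.013, -0.022, 1.735]
ft_force: [0.4, 0.7, -0.5]
opening: 0.861
```

>>> {"fn": "send_rows", "kwargs": {"plan": "-45 0 0 0 82; -45 0 0 0 82; -45 0 0 0 82; 0 0 0 0 82"}}

```text
t: 64.35
eef_pos: [586.1, 180.7, 146.9]
tcp_rot: [-3.015, -0.022, 1.739]
ft_force: [0.5, 0.3, 0.4]
opening: 0.864
```

>>> {"fn": "send_rows", "kwargs": {"plan": "45 0 0 0 82; 45 0 0 0 82; 45 0 0 0 82; 0 0 0 0 82"}}

```text
t: 64.75
eef_pos: [567.0, 316.9, 156.7]
tcp_rot: [-3.023, -0.023, 1.732]
ft_force: [-1.2, -0.0, -1.0]
opening: 0.863
```

>>> {"fn": "send_rows", "kwargs": {"plan": "0 0 0 0 82; 0 0 0 0 82; 0 0 0 0 82; 0 0 0 0 82; 0 0 0 0 82; 0 0 0 0 82; 0 0 0 0 82; 0 0 0 0 82"}}

```text
t: 65.55
eef_pos: [568.6, 315.0, 159.7]
tcp_rot: [-3.025, -0.024, 1.73]
ft_force: [-0.2, -0.3, -0.1]
opening: 0.863
```

>>> {"fn": "send_rows", "kwargs": {"plan": "0 0 -3 0 82; 0 0 -3 0 82; 0 0 -3 0 82; 0 0 -3 0 82; 0 0 -3 0 82; 0 0 -3 0 82; 0 0 -3 0 82; 0 0 -3 0 82"}}

```text
t: 66.35
eef_pos: [571.7, 314.9, 185.6]
tcp_rot: [-3.025, -0.024, 1.73]
ft_force: [-0.1, -0.1, 0.7]
opening: 0.866
```

>>> {"fn": "send_rows", "kwargs": {"plan": "0 0 8 0 82; 0 0 8 0 82; 0 0 8 0 82; 0 0 0 0 82"}}

```text
t: 66.75
eef_pos: [568.3, 314.9, 159.4]
tcp_rot: [-3.025, -0.024, 1.73]
ft_force: [-0.6, 0.1, 0.0]
opening: 0.863
```

>>> {"fn": "send_rows", "kwargs": {"plan": "0 0 0 -0.1 82; 0 0 0 -0.13 82; 0 0 0 -0.13 82; 0 0 0 -0.13 82; 0 0 0 -0.13 82; 0 0 0 -0.13 82; 0 0 0 -0.13 82; 0 0 0 -0.13 82"}}

```text
t: 67.55
eef_pos: [567.6, 314.8, 156.6]
tcp_rot: [-3.101, -0.116, 2.777]
ft_force: [0.3, -0.7, -0.3]
opening: 0.861
```

>>> {"fn": "send_rows", "kwargs": {"plan": "0 0 0 -0.13 82; 0 0 0 -0.13 82; 0 0 0 -0.13 82; 0 0 0 -0.1 82; 0 0 0 -0.05 82; 0 0 0 0 82"}}

```text
t: 68.15
eef_pos: [567.3, 314.8, 155.1]
tcp_rot: [3.114, -0.122, -2.935]
ft_force: [0.4, 0.9, 1.1]
opening: 0.862
```

Run:
```python
from h import *
p=eyes.read_camera('wrist'); save(p,'w19')
go(575.2,347.5,140,3.25)
print(np.round(env.state()['joints'],2))
```

```text
t 68.2 P [567.3 314.7 155.1] rot [ 3.114 -0.122 -2.937] open 82.2 F [ 0.2 -0.7 -0.2] graspxy [569.6 314.7]
need tool [-16.2  30.1  14. ] turn 0.096
[ 0.38  0.63  1.48  0.05  1.15 -1.41]
```

View pics/w19.png

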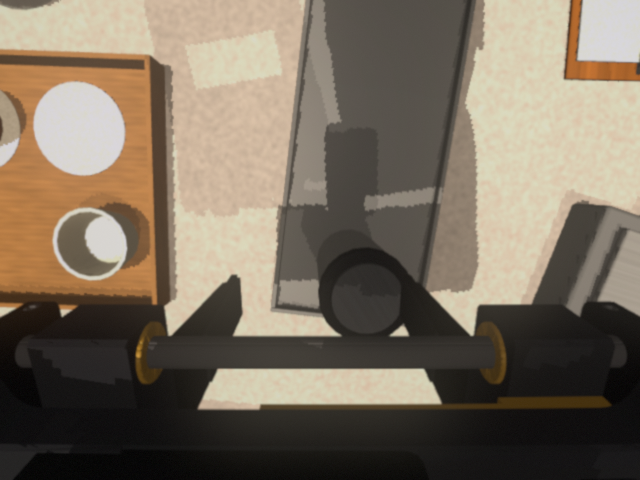

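>>> {"fn": "send_rows", "kwargs": {"plan": "0 0 0 0.08 82; 0 0 0 0.08 82; 0 0 0 0.07 82; 0 0 0 0 82"}}

```text
t: 68.6
eef_pos: [567.2, 314.7, 154.6]
tcp_rot: [-3.138, -0.125, 3.099]
ft_force: [-0.6, 0.2, 0.7]
opening: 0.865
```

```bash
cat >> h.py <<'E'
def gg(x,y,z,yaw=None):
    "target given for grasp point xy and TCP z"
    s=env.state(); r=s['tcp_rot']; R=Ro.from_euler('xyz',r).as_matrix()
    o=19*R[:,2]; go(x+o[0],y+o[1],z,yaw)
E
python3 - <<'E'
from h import *
p=eyes.read_camera('wrist'); save(p,'w20')
r=regions_of('canister',p); print([x['bbox'] for x in r[:1]])
gg(575.2,346.8,140)
E
```

```text
[[324.7, 221.6, 97.2, 109.0]]
t 68.7 P [567.2 314.7 154.6] rot [-3.139 -0.125  3.103] open 82.1 F [-0.1  0.2  0.5] graspxy [569.6 314.7]
need tool [-6.2 32.4 13.9]
```

View pics/w20.png

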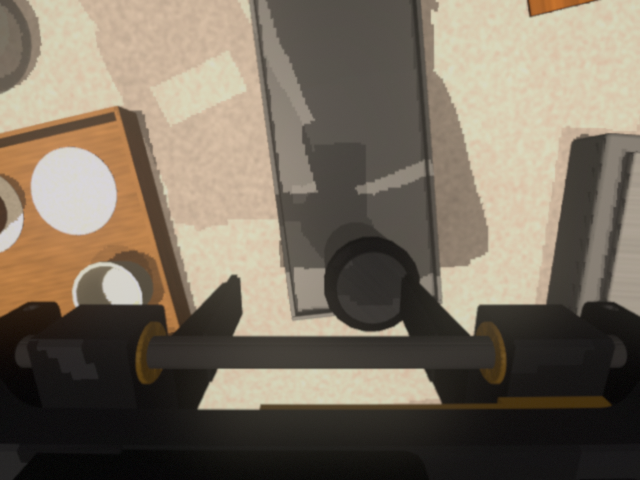

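Run:
```python
from h import *
p=eyes.read_camera('wrist')
print(onz(p,371,284,124))
gg(575.2,346.8,90)
```

```text
[571.50285008 346.2040608  124.        ]
t 68.8 P [567.2 314.7 154.7] rot [-3.139 -0.125  3.103] open 82.0 F [-0.8  0.6  0.4] graspxy [569.6 314.7]
need tool [-12.4  32.5  63.5]
```

>>> {"fn": "send_rows", "kwargs": {"plan": "-3 16 0 0 82; -3 16 0 0 82; 0 0 0 0 82; 0 0 0 0 82"}}

```text
t: 69.15
eef_pos: [574.9, 349.3, 153.7]
tcp_rot: [-3.14, -0.125, 3.106]
ft_force: [0.9, -0.2, -0.1]
opening: 0.861
```

Run:
```python
from h import *
p=eyes.read_camera('wrist'); save(p,'w21')
gg(575.2,346.8,74)
```

```text
t 69.2 P [574.9 349.2 153.7] rot [-3.14  -0.125  3.106] open 82.0 F [-0.8  0.2 -0. ] graspxy [577.3 349.1]
need tool [-8.  -2.2 79.4]
```

View pics/w21.png

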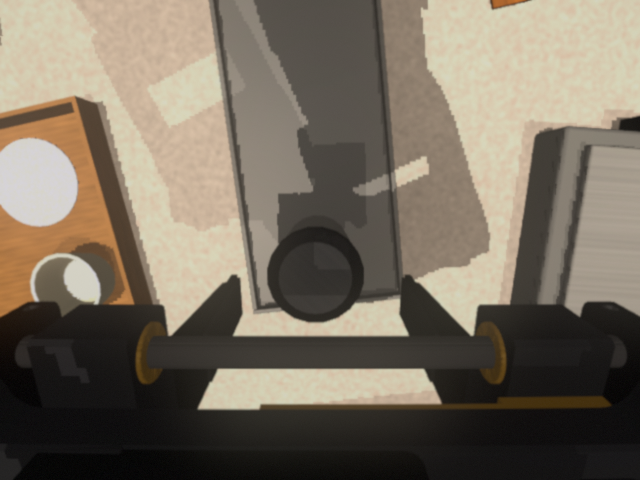

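Run:
```python
from h import *
p=eyes.read_camera('wrist')
print(onz(p,315,274,124))
P=np.array([[574,347,124]]);print(proj(p,P))
a=np.linspace(0,6.28,13)
print(proj(p,np.c_[574+30*np.cos(a),347+30*np.sin(a),0*a+124]).round(0).tolist())
```

```text
[571.52153126 347.24425028 124.        ]
[[314.7541358  278.04725975]]
[[317.0, 326.0], [341.0, 319.0], [359.0, 301.0], [365.0, 276.0], [358.0, 252.0], [339.0, 234.0], [313.0, 228.0], [288.0, 236.0], [270.0, 255.0], [265.0, 280.0], [273.0, 303.0], [292.0, 320.0], [317.0, 326.0]]
```

Run:
```python
from h import *
p=eyes.read_camera('wrist')
print('disc',onz(p,37,182,4))
# same spot at disc expected
print(proj(p,np.array([[507,91.5,4]])))
# holding tray corners (rim z16): near-right-far
for c in [(255,313),(400,295)]: print(onz(p,*c,16))
for q in ('scene','side'):
    s=eyes.read_camera(q); save(s,'x_'+q)
    r=regions_of('canister',s); b=r[0]['bbox']; print(q,b)
    a=np.linspace(0,6.28,40)
    for X in (571.5,575):
        for zz in (124,):
            pr=proj(s,np.c_[X+30*np.cos(a),347+30*np.sin(a),0*a+zz]); print(X,pr.min(0),pr.max(0))
```

```text
disc [505.50476999  91.91873237   4.        ]
[[ 36.80164496 183.66621694]]
[633.00040017 287.03092066  16.        ]
[620.63410952 420.88633092  16.        ]
scene [455.2, 249.1, 40.3, 54.8]
571.5 [465.08671433 245.15645058] [495.58911757 266.61852868]
575 [464.6659858  246.25042786] [495.23337734 267.80997386]
side [347.7, 136.9, 21.1, 48.9]
571.5 [344.51562169 135.33451814] [366.82341898 144.32771097]
575 [345.79545895 135.42757983] [368.1142717  144.42939575]
```

>>> {"fn": "send_rows", "kwargs": {"plan": "-1 -2.2 10 0 82; -1 0 10 0 82; -1 0 12 0 82; -1 0 12 0 82; -1 0 12 0 82; -1 0 8 0 82; 0 0 0 0 82"}}

```text
t: 70.2
eef_pos: [572.1, 345.1, 82.5]
tcp_rot: [-3.139, -0.127, 3.104]
ft_force: [0.0, -0.3, -0.3]
opening: 0.86
```

Run:
```python
from h import *
gg(574.5,346.8,71)
```

```text
t 70.2 P [572.1 345.1  82.5] rot [-3.139 -0.127  3.104] open 81.8 F [ 0.  -0.3 -0.3] graspxy [574.5 345. ]
need tool [-1.4  1.8 11.5]
```

>>> {"fn": "send_rows", "kwargs": {"plan": "-1 1.8 5 0 82; -0.5 0 5 0 82; 0 0 0 0 82"}}

```text
t: 70.5
eef_pos: [572.7, 347.2, 71.9]
tcp_rot: [-3.139, -0.127, 3.104]
ft_force: [-0.0, -0.4, -0.4]
opening: 0.859
```

Run:
```python
from h import *
gg(574.5,346.8,71)
```

```text
t 70.5 P [572.7 347.2  71.9] rot [-3.139 -0.127  3.104] open 81.7 F [-0.  -0.4 -0.4] graspxy [575.1 347.2]
need tool [ 0.5 -0.4  0.9]
```

>>> {"fn": "send_rows", "kwargs": {"plan": "0 0 0 0 40; 0 0 0 0 40; 0 0 0 0 40; 0 0 0 0 40; 0 0 0 0 40; 0 0 0 0 40"}}

```text
t: 71.1
eef_pos: [573.1, 347.4, 72.8]
tcp_rot: [-3.14, -0.125, 3.104]
ft_force: [-0.5, -0.8, -1.1]
opening: 0.622
```

Run:
```python
from h import *
gg(508.5,90,145)
```

```text
t 71.1 P [573.1 347.4  72.8] rot [-3.14  -0.125  3.104] open 59.2 F [-0.5 -0.8 -1.1] graspxy [575.4 347.3]
need tool [  65.7 -259.8  -64. ]
```

>>> {"fn": "send_rows", "kwargs": {"plan": "0.6 0 -5 0 40; 2 0 -15 0 40; 3 0 -25 0 40; 3 0 -25 0 40; 5 -20 1 0 40; 8 -30 1 0 40; 9 -35 1 0 40; 9 -35 1 0 40"}}

```text
t: 71.9
eef_pos: [537.0, 229.1, 152.1]
tcp_rot: [-3.141, -0.121, 3.109]
ft_force: [-0.3, -0.6, -4.1]
opening: 0.628
```

Run:
```python
from h import *
gg(508.6,90,145)
```

```text
t 71.9 P [537.  229.1 152.1] rot [-3.141 -0.121  3.109] open 59.7 F [-0.3 -0.6 -4.1] graspxy [539.3 229. ]
need tool [  25.1 -139.9   10.2]
```

>>> {"fn": "send_rows", "kwargs": {"plan": "6 -33 0 0 40; 6 -33 0 0 40; 5 -28 0 0 40; 3 -18 0 0 40; 1 -8 0 0 40; 0 0 0 0 40; 0 0 0 0 40"}}

```text
t: 72.6
eef_pos: [510.8, 102.7, 162.3]
tcp_rot: [3.141, -0.114, 3.105]
ft_force: [-0.3, 0.8, -2.3]
opening: 0.624
```

Run:
```python
from h import *
p=eyes.read_camera('wrist'); save(p,'w22')
gg(508.6,90,100)
```

```text
t 72.7 P [510.9 102.9 162.3] rot [ 3.141 -0.114  3.106] open 59.2 F [-0.3 -0.1 -3.5] graspxy [513.  102.8]
need tool [ -3.2 -13.   62.3]
```

View pics/w22.png

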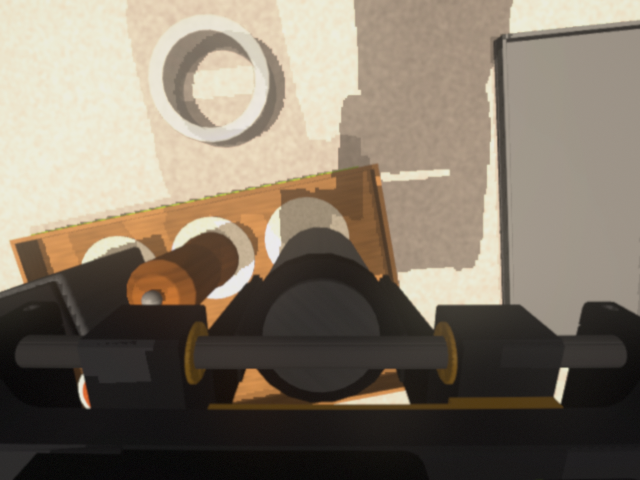

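>>> {"fn": "send_rows", "kwargs": {"plan": "2 -6 0 0 40; 2 -6 0 0 40; -1 -1 10 0 40; -1.2 0 12 0 40; -1.2 0 12 0 40; -1.2 0 12 0 40; 0 0 0 0 40; 0 0 0 0 40"}}

```text
t: 73.45
eef_pos: [504.6, 91.2, 110.7]
tcp_rot: [3.141, -0.117, 3.109]
ft_force: [-0.9, 0.0, -3.1]
opening: 0.627
```

Run:
```python
from h import *
gg(508.6,90,72.8)
```

```text
t 73.5 P [504.6  91.2 110.7] rot [ 3.141 -0.117  3.109] open 59.6 F [-0.9  0.  -3.1] graspxy [506.9  91.1]
need tool [-6.2 -1.1 37.4]
```

>>> {"fn": "send_rows", "kwargs": {"plan": "-2 -1 8 0 40; -2 0 10 0 40; -1.5 0 8 0 40; -0.5 0 4 0 40; 0 0 0 0 40"}}

```text
t: 73.95
eef_pos: [507.6, 90.1, 77.7]
tcp_rot: [3.141, -0.117, 3.109]
ft_force: [-0.4, 0.3, -3.6]
opening: 0.622
```

Run:
```python
from h import *
gg(508.6,90,72.8)
```

```text
t 74.0 P [507.6  90.1  77.7] rot [ 3.141 -0.117  3.109] open 59.2 F [-0.4  0.3 -3.6] graspxy [509.9  90.1]
need tool [ 0.7 -0.1  5. ]
```

>>> {"fn": "send_rows", "kwargs": {"plan": "1 0 1.5 0 40; 0 0 1 0 40; 0 0 0.8 0 40; 0 0 0 0 40"}}

```text
t: 74.35
eef_pos: [506.4, 90.2, 74.7]
tcp_rot: [3.141, -0.116, 3.109]
ft_force: [-0.5, 0.4, -4.8]
opening: 0.624
```

Run:
```python
from h import *
gg(508.6,90,72.8)
```

```text
t 74.3 P [506.4  90.2  74.7] rot [ 3.141 -0.116  3.109] open 59.3 F [-0.5  0.4 -4.8] graspxy [508.6  90.1]
need tool [-0.3 -0.1  1.9]
```

>>> {"fn": "send_rows", "kwargs": {"plan": "-0.1 0 0.8 0 40; -0.1 0 0.7 0 40"}}

```text
t: 74.55
eef_pos: [506.6, 90.2, 73.5]
tcp_rot: [3.141, -0.115, 3.109]
ft_force: [0.0, 0.8, -4.1]
opening: 0.624
```

>>> {"fn": "send_rows", "kwargs": {"plan": "0 0 0.7 0 40; 0 0 0.4 0 40"}}

```text
t: 74.75
eef_pos: [506.9, 90.2, 72.7]
tcp_rot: [3.141, -0.114, 3.109]
ft_force: [0.5, -0.9, 3.7]
opening: 0.623
```

>>> {"fn": "send_rows", "kwargs": {"plan": "0 0 0 0 60; 0 0 0 0 64; 0 0 0 0 70; 0 0 0 0 76; 0 0 0 0 80; 0 0 0 0 80"}}

```text
t: 75.35
eef_pos: [507.1, 90.3, 73.2]
tcp_rot: [3.141, -0.113, 3.109]
ft_force: [0.5, -0.4, -0.1]
opening: 0.836
```

>>> {"fn": "send_rows", "kwargs": {"plan": "1 0 -10 0 80; 2 0 -20 0 80; 3 0 -25 0 80; 3 0 -25 0 80; 3 0 -30 0 80; 2 0 -20 0 80; 0 0 -30 0 80; 0 0 -30 0 80"}}

```text
t: 76.15
eef_pos: [512.6, 89.9, 272.6]
tcp_rot: [3.141, -0.118, 3.109]
ft_force: [0.7, -0.1, -0.7]
opening: 0.841
```

>>> {"fn": "send_rows", "kwargs": {"plan": "0 30 -20 0 80; 0 40 -30 0 80; 0 40 -30 0 80; 0 40 0 0 80; 0 30 0 0 80; 0 0 0 0 80"}}

```text
t: 76.75
eef_pos: [527.2, 273.9, 365.1]
tcp_rot: [3.138, -0.108, 3.106]
ft_force: [-0.0, -0.8, 0.1]
opening: 0.836
```

Run:
```python
from h import *
import pickle
for n in ('scene','side','wrist'):
    p=eyes.read_camera(n); save(p,'end_'+n)
    pickle.dump(p,open('end_%s.pkl'%n,'wb'))
a=cv2.imread('pics/end_scene.png'); b=cv2.imread('pics/end_side.png')
cv2.imwrite('pics/e1.png',cv2.resize(a[170:310,235:425],None,fx=4,fy=4,interpolation=cv2.INTER_CUBIC))
cv2.imwrite('pics/e2.png',cv2.resize(b[170:310,255:395],None,fx=4,fy=4,interpolation=cv2.INTER_CUBIC))
print(env.state()['t'],env.state()['eef_pos'])
```

```text
76.9 [527.55800729 270.47408043 364.56586485]
```

View pics/e1.png

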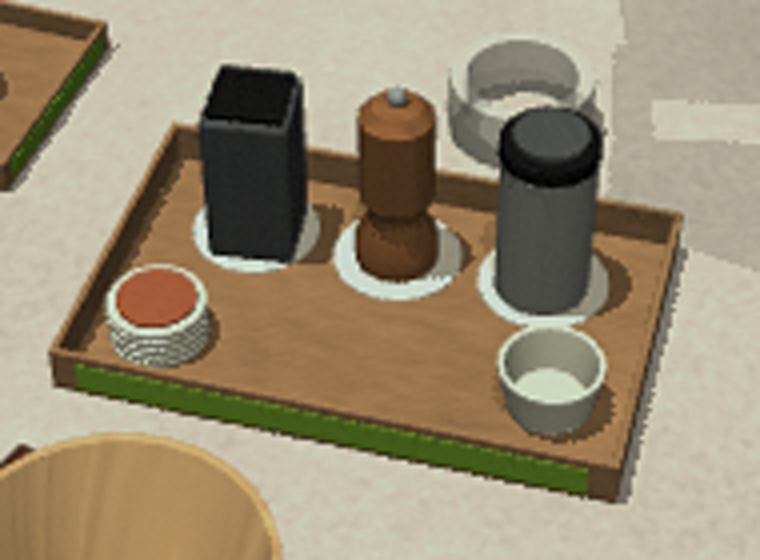

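View pics/e2.png

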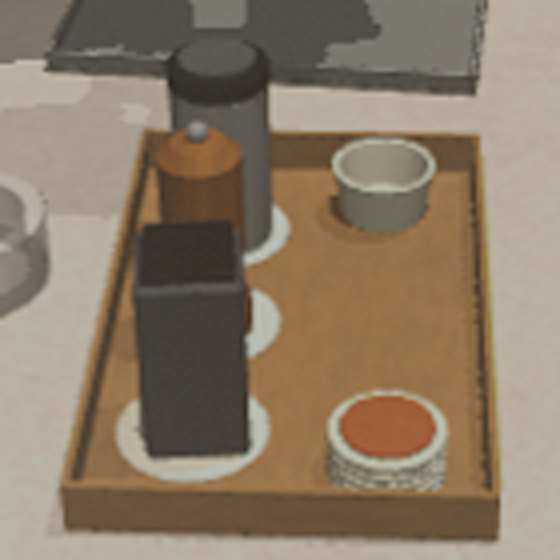

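View pics/end_side.png

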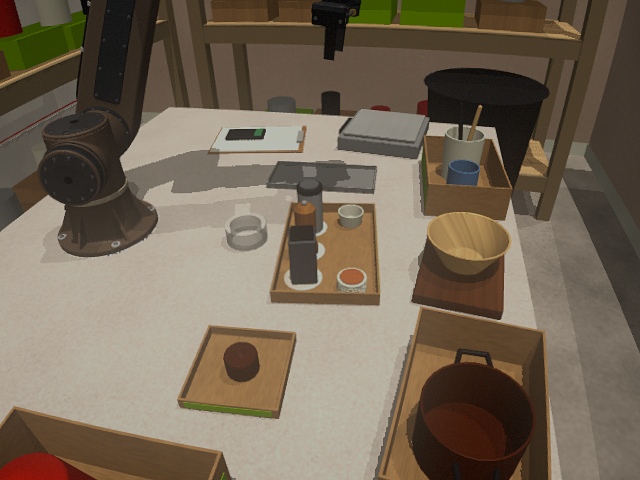

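Run:
```python
import cv2,numpy as np
from h import *
import pickle
P={'canister':(508,90),'mill':(522,1),'tin':(538.3,-88)}; H={'canister':120,'mill':131,'tin':114}
for n in ('scene','side'):
    a=cv2.imread(f'pics/{n}0.png',0).astype(np.float32); b=cv2.imread(f'pics/end_{n}.png',0).astype(np.float32)
    cam=pickle.load(open(f'end_{n}.pkl','rb'))
    for o,(x,y) in P.items():
        z=H[o]-15
        c=proj(cam,np.array([[x,y,z],[x+1,y,z],[x,y+1,z]])); J=(c[1:]-c[0]).T
        u,v=c[0].round().astype(int); w=16
        t=a[v-w:v+w,u-w:u+w]; W=np.eye(2,3,dtype=np.float32)
        cc,W=cv2.findTransformECC(t,b[v-w:v+w,u-w:u+w],W,cv2.MOTION_TRANSLATION,(3,200,1e-6),None,3)
        print(n,o,'px',W[:,2].round(2),'mm shift',np.linalg.solve(J,W[:,2]).round(1),round(cc,3))
```

```text
scene canister px [-0.01  0.09] mm shift [0.3 0.1] 0.998
scene mill px [ 0.07 -0.02] mm shift [-0.1  0.1] 0.999
scene tin px [0.08 0.3 ] mm shift [0.9 0.7] 0.997
side canister px [ 0.01 -0.14] mm shift [-0.1  0.6] 0.878
side mill px [-0.11  0.01] mm shift [-0.2 -0.1] 0.987
side tin px [ 0.39 -0.15] mm shift [0.6 0.6] 0.888
```

All three are back within about 1 mm of where they started. Handing in.

```bash
python3 -c "
from h import *
print(job_done(), env.state()['t'])"
```

```text
the job is handed in; nothing more can be done
the job is handed in; nothing more can be done
```

The job is done and handed in at about 77 s of the 141 s allowed. I moved the canister, mill and tin to the holding tray, then the pot to the order tray, then put the tin, mill and canister back.

**Positions:** comparing the start and end pictures from both fixed cameras, the canister and mill are within about 0.6 mm of their original spots and the tin within about 1.1 mm. For the canister and tin, the side camera match was weaker (0.88 to 0.89) than the scene camera match (about 0.997). A wrist-camera check just after setting the mill down read 1–2 mm off; the fixed cameras did not show that.

**Other things:** in the last pictures everything is upright, the pot stands in the order tray, and the dishes and ramekin look unmoved by eye. I didn't measure those two. The arm is clear of everything.

**Tool tilt:** the tool drifted up to about 0.12 rad off vertical during fast moves, and my attempts to level it near the canister made it worse. I turned the jaws a quarter turn for the last canister grasp, so the tilt could not tip it.

**Set-down:** the highest force I read while setting things down was about 14 N, when the tin went into the holding tray.

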